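# Hand-drive the scan turntable at a steady speed and park it on its mark

### The arm

A 6-joint arm with a two-finger parallel gripper is mounted at the origin on the work surface. World frame = base frame: x ahead of the robot, y to its left, z up, the work surface at z = 0. Lengths are in m, angles in degrees, forces in N, time in s.
With the tool pointing down it reaches from about 0.25 to 0.725 m from the base axis. Payload 9.7 kg.
Tool frame: the origin (TCP) lies between the finger pads; the fingertips stand bot.tcp_to_tips ahead of it and the grasp point (between the pads) lies 2 mm behind it (bot.tcp_to_tips is the distance from the TCP to the fingertips, in m); z points along the fingers, y is the line along which they close (so a half turn about z gives the same grasp; the last joint's range is limited). The gripper opens to 85 mm and grips with 20 to 120 N. Pads are 22 mm wide; open, the fingers measure 114 mm over their backs; the gripper's body (76 mm by 85 mm) begins 54 mm behind the grasp point. The pads swing forward as they close: fully open they stand 13 mm farther back than shut.
Start: joints at [-71.505, 4.979, 10.078, 95.1, 0, 90], TCP at [0.174, -0.522, 0.248] pointing down, gripper open.
Joint ranges: [-179.16, 179.16], [-48.56, 103.87], [-65.8, 70.77], [-126.05, 130.52], [-82.76, 87.17], [-180, 180]. Speed limits (degrees/s): [127.2, 127.2, 147.25, 180, 180, 180].

### API

Orientations are given as [roll, pitch, yaw] about the fixed x, y, z axes, in that order (R = Rz(yaw) Ry(pitch) Rx(roll)).
In Python, from workcell import sensors, camera, camera_params, bot gives the robot as it stands.
- The arm moves only by the tool apply_moves, never from a script. Its argument "motion" is a list of rows, each an object with "jaw": the opening, from -1 (shut) to 1 (fully open); "xyz": the shift along the tool's x, y, z in mm, a list of three; "twist": the turn about the tool's z in rad. A call has 1 to 5 rows; each row is the pose to reach, as a shift and turn from the pose commanded when the call began, along the tool's axes at that moment; what a row does not reach only later rows make up. A row lasts 1/8 s, in which the tool goes at most 62.5 mm and 10.7 degrees, less where a joint would pass 70% of its speed; a pose out of reach is approached as far as the arm can. A call with a gripper value outside its range is refused whole. The fingers move at their own pace and stop on an object; "grip_force" is the grip in N (left out, the last holds). Time passes only in rows, so rows that repeat a pose let the fingers close. It gives the time, the measured TCP pose, the force, the opening and the grip force at its end, in the units of the state.
- sensors.get_obs(): the state, without advancing time (a new reading comes with each control period).
- camera(name): name is "scene" or "top" or "wrist"; returns (picture, depth): 384x512x3 uint8, red, green, blue; 384x512 float32, m along the optical axis (not along the pixel's ray), 0 where there is no reading.
- camera_params(name): a dict with "mtx" (3x3 intrinsics, pixels), "rvec" (rotation vector, rad) and "tvec" (3), from world to camera coordinates, as OpenCV has them. Camera axes: x right, y down, z forward; pixel columns grow to the right and rows downward; lengths in m; the calibration is good to about 2 mm. A picture is of the moment at which its call begins: read the wrist's pose just before it. camera_params takes no time and is no camera call; for the wrist camera it gives the pose at the moment of the call.
- bot.job_done(): hands the job in; it is judged then, once.
The state is a dict: "time": time; "q": joint angles; "qd": joint speeds; "joint_efforts": joint torques, N m; "ee_pos": TCP position; "tcp_rot": TCP orientation; "wrist_force": force on the tool from outside, world axes, zero at the start; "torque": the same for the moment, N m; "opening": finger opening in m; "grasp_force": force on a finger pad.
Only numpy, scipy, OpenCV 4.12 (cv2) and the standard library are available. Lean on these libraries where they do the work, as an engineer would, in place of code of your own. Each camera call takes 0.05 s, during which the arm holds its last target. There are 200 camera calls.

### The job

Scan the printed fin can on the turntable: with the upright knob of the drive ring, crank the ring (either way round) until the round deck itself turns at 15 turns a minute, keep the deck within 2 turns a minute of that for at least 6 seconds without a break, and never let it exceed 20. Then bring the deck to a stop with the bar on its rim in line with the pointer block on the plinth, let go of the knob and move clear. Do not touch the deck or the fin can, leave the fin can standing where it is on the deck, and leave the scanner, spool, rocket and scraper alone.

Things in the scene. Friction and masses are not known exactly. Their poses are not given: they have to be found in the camera images.
- turntable: Grey round fixed plinth of the scan turntable, 300 mm diameter, 30 mm tall; origin at the centre of its underside, on the vertical axis about which deck and drive ring turn. Its own +x axis points from the axis to the pointer: a black block on the plinth 120 to 148 mm from the axis, 14 mm wide, top 44 mm above the table.
- stop_mark (a point): Fixed point in line with the pointer, 67 mm from the axis and 70 mm above the table: the place where nib must be when the deck is parked.
- deck: Round aluminium deck, 170 mm diameter, 12 mm thick, top 64 mm above the table, carrying the fin can; origin on the axis at table height (same point as turntable's); its yaw is the deck's angle, growing anticlockwise seen from above. The robot must not touch it: it is driven only by the drive ring beneath, through a magnetic drag coupling (see ring).
- spindle (a joint): Deck angle against the plinth in rad, anticlockwise positive, endless (not wrapped); 0 and every multiple of 2 pi = bar in line with pointer. Deck with spindle: inertia about 0.010 kg m2 (2.7 kg). Its friction against the plinth is a dry drag (weighted shoe under the deck) of about 0.012 N m plus 0.001 N m per rad/s. Inertia may be 0.7 to 1.4, drag 0.4 to 1.9 times this.
- ring (a joint): Angle of drive ring against the DECK in rad, anticlockwise positive, endless. Coupling torque on the deck = 0.015 N m per rad/s of (ring speed - deck speed), no spring. So the deck lags by about 0.6 s, turns slower than the ring (for 1.57 rad/s of deck the ring needs about 2.0 to 3.2 rad/s), and does not stop at once with the ring. Ring with knob: inertia about 0.008 kg m2, no other friction.
- nib (a point): Middle of the top of the black bar (30 mm radial, 10 mm wide, 6 mm tall) on the deck near its rim, 67 mm from the axis, 70 mm above the table, on the deck's own +x axis. Turns with the deck.
- knob: Upright black round knob, 30 mm diameter, 75 mm tall, revolving freely on its pin on the dark steel drive ring (outer diameter 246 mm, around and below the deck), 110 mm from the axis; origin at the centre of its underside, 52 mm above the table, top at 127 mm. It circles the axis with the ring, endlessly either way; the gripper may keep one orientation all the way round.
- fin_can: Yellow printed rocket fin can, 62 mm tall, 32 mm diameter with four fins reaching 28 mm from its axis, 80 g, standing loose on the deck within 12 mm of the deck's centre; origin at the centre of its underside.
- scanner: White scanner bar, 130 mm wide, on a low stand, top 145 mm above the table, fixed beside the turntable about 300 mm from the axis; origin under its stand. Leave alone.
- spool: Filament spool lying flat, 190 mm diameter, 60 mm tall, 1 kg, loose; origin at the centre of its underside. Leave alone.
- rocket: Grey printed model rocket standing on the table, 186 mm tall, fins reaching 44 mm from its axis, loose; origin at the centre of its underside. Leave alone.
- scraper: Print scraper, 280 mm long with a 65 mm wide blade, lying on the table beyond the turntable, loose; origin under its middle. Leave alone.
Mind the look-alikes: they are no part of the job. There is more than one size of the fin_can; the job needs the smallest.

How it is judged (in metres and radians):
On the way, in this order (a step that is already met when the one before it is completed fails the run):
1. the deck turns at 13 to 17 turns a minute for 6 s (angular speed of deck between 1.36 and 1.78 rad/s), for 6 s.
2. the deck stands still with its bar in line with the pointer (angular speed of deck below 0.05 rad/s and horizontal distance between nib and stop_mark below 0.012 m), for 0.5 s.
At the end, for the whole second after the job is handed in: Deck at rest (below 0.05 rad/s) with its bar within 12 mm (about 10 degrees) of the pointer line, drive ring at rest (knob below 30 mm/s) and let go, fin can upright and within 25 mm of the deck's centre (all of step 2 and linear speed of knob below 0.03 m/s and angle between fin_can's own z axis and vertical below 0.1 rad and horizontal distance between fin_can and deck below 0.025 m and linear speed of fin_can below 0.02 m/s); the robot touches nothing.
It fails at once if the deck exceeds 20 turns a minute (angular speed of deck above 2.15 rad/s).
It fails at once if the robot touches the deck (contact force between any of the arm, the fingers and deck above 1 N).
It fails at once if the robot touches the fin can (contact force between any of the arm, the fingers and fin_can above 0.5 N).
It fails at once if the fin can tips over or slides away (angle between fin_can's own z axis and vertical above 0.35 rad or horizontal distance between fin_can and deck above 0.04 m).
It fails at once if scanner, spool, rocket or scraper is disturbed (distance of any of spool, rocket, scraper from where it was at the start of the episode above 0.02 m or contact force between any of the arm, the fingers and scanner above 2 N).
It also fails if it takes over 70 s, if anything falls off the work surface, if the arm or the gripper's body presses on something with over 40 N, if the wrist force passes 120 N, or if a joint passes its speed limit or range.

## Working session

There is one attempt and no reset: what is moved stays moved. The work goes in short steps, Python scripts to look and compute and a tool call to move; the robot and the scene stay as the last step left them, time stands still between calls to the robot, and variables do not carry over. Pictures are saved under pics/ and viewed, at most 10 in all, crops included, and the job is handed in when it is done.

Besides the shell and the picture viewer there is one more tool, called after "Request:" in YAML: its name, and indented under it one key for each argument. apply_moves: Moves the arm, as the interface text tells. Its arguments: {"type":"object","properties":{"motion":{"type":"array","items":{"type":"object","properties":{"jaw":{"type":"number"},"xyz":{"type":"array","items":{"type":"number"}},"twist":{"type":"number"}}}},"grip_force":{"type":"number"}},"required":["motion"]}

```bash
mkdir -p pics; ls
python3 - <<'E'
from workcell import sensors,camera,camera_params,bot
import cv2
o=sensors.get_obs();print(o['time'],o['ee_pos'],o['tcp_rot'],o['opening'],bot.tcp_to_tips)
for n in ('top','scene'):
    p,d=camera(n);cv2.imwrite(f'pics/{n}0.png',cv2.resize(p[:,:,::-1],(800,600),interpolation=cv2.INTER_CUBIC))
    import numpy as np;np.savez(f'{n}0.npz',p=p,d=d,**camera_params(n))
    print(camera_params(n))
E
```

```text
pics
0.0 [ 0.17441839 -0.52138421  0.24757991] [-1.79922346e+02 -1.13425562e-03  1.84962167e+01] 0.08552477202905352 0.017
{'mtx': array([[482.94686678,   0.        , 257.50712233],
       [  0.        , 482.94686678, 189.45267275],
       [  0.        ,   0.        ,   1.        ]]), 'rvec': array([ 2.16592789, -2.13692974,  0.18172739]), 'tvec': array([0.09409005, 0.59688671, 1.22924908])}
{'mtx': array([[414.86800345,   0.        , 256.48130546],
       [  0.        , 414.86800345, 191.89646399],
       [  0.        ,   0.        ,   1.        ]]), 'rvec': array([ 2.12730929,  0.55469964, -0.31040545]), 'tvec': array([-0.57128557, -0.0444332 ,  1.56920469])}
```

View pics/top0.png

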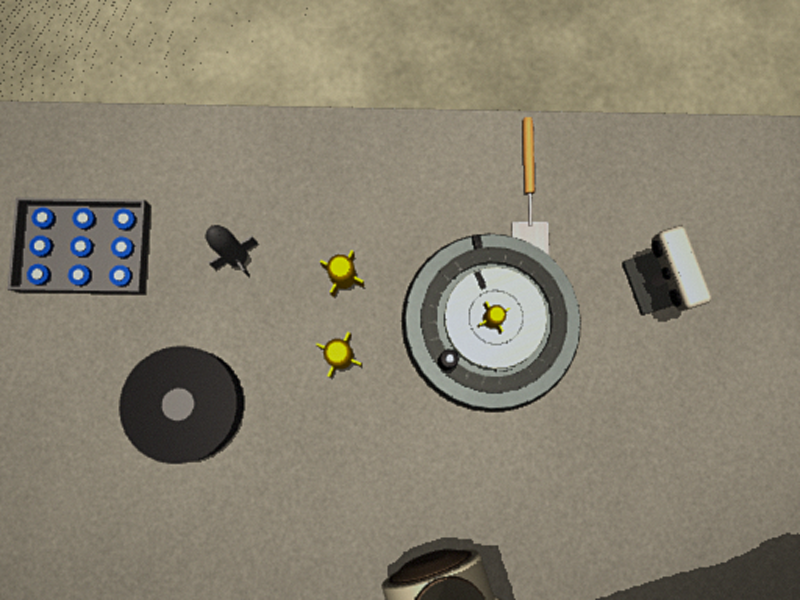

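View pics/scene0.png

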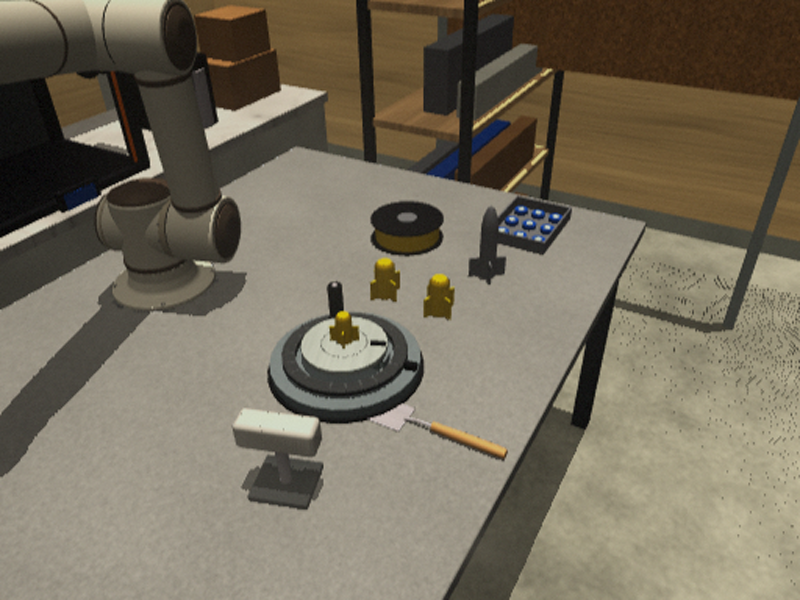

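The top view shows the turntable centre near (491,322) and the pointer at (477,241). The deck bar is at (480,280), the knob at (448,358), and a small yellow fin can on the deck at (495,316). The yellow fin cans at (341,267) and (338,353) stand on the table and look larger, so they are look-alikes. The one on the deck is the smallest. I'll confirm with a crop while measuring.

```bash
cat > h.py <<'E'
import numpy as np,cv2
from scipy.optimize import least_squares
def cloud(f):
    R,_=cv2.Rodrigues(f['rvec']);K=f['mtx'];d=f['d']
    v,u=np.mgrid[:384,:512]
    c=np.stack([(u-K[0,2])/K[0,0]*d,(v-K[1,2])/K[1,1]*d,d],-1)
    return (c-f['tvec'])@R   # world
def px(f,u,v,z):
    R,_=cv2.Rodrigues(f['rvec']);r=R.T@np.linalg.inv(f['mtx'])@[u,v,1];o=-R.T@f['tvec']
    return o+r*(z-o[2])/r[2]
E
python3 - <<'E'
from h import *
f=np.load('top0.npz');W=cloud(f);p=f['p'].astype(int);s=1.5625
for n,u,v,z in [('ctr',491,322,.04),('pointer',477,242,.044),('bar',480,280,.07),('knob',448,358,.127),('can',495,316,.12),('scr',530,235,.0),('scan',683,265,.145)]:
    print(n,px(f,(u+.5)/s-.5,(v+.5)/s-.5,z).round(3))
c=px(f,491/s,322/s,.04)[:2]
r=np.hypot(*(W[...,:2]-c).transpose(2,0,1));g=p.sum(-1)
def circ(P):
    A=np.c_[2*P,np.ones(len(P))];x=np.linalg.lstsq(A,(P**2).sum(1),rcond=None)[0];return x[:2],np.sqrt(x[2]+x[0]**2+x[1]**2)
for n,z,R in [('deck',.064,.1),('plinth',.030,.18)]:
    m=((abs(W[...,2]-z)<.006)&(r<R)).astype(np.uint8)
    cs,_=cv2.findContours(m,cv2.RETR_EXTERNAL,cv2.CHAIN_APPROX_NONE)
    k=max(cs,key=cv2.contourArea)[:,0]; P=W[k[:,1],k[:,0],:2];print(n,len(P),circ(P))
m=(W[...,2]>.115)&(W[...,2]<.135)&(r<.14)&(r>.08);print('knob',m.sum(),W[m].mean(0))
cans=p[...,0]>1.8*p[...,2]+40
for n,(a,b) in {'deckcan':(495,316),'A':(341,267),'B':(338,353)}.items():
    a,b=int(a/s),int(b/s);q=W[b-20:b+20,a-20:a+20][cans[b-20:b+20,a-20:a+20]];print(n,len(q),q[:,2].max(),q[:,:2].mean(0))
cv2.imwrite('pics/crop.png',cv2.resize(f['p'][140:270,190:390,::-1],(800,520),interpolation=cv2.INTER_CUBIC))
E
```

```text
ctr [ 0.555 -0.048  0.04 ]
pointer [ 0.691 -0.024  0.044]
bar [ 0.621 -0.026  0.07 ]
knob [0.487 0.032 0.127]
can [ 0.555 -0.043  0.12 ]
scr [ 0.716 -0.123  0.   ]
scan [ 0.637 -0.337  0.145]
deck 183 (array([ 0.56018187, -0.05169051]), np.float64(0.08344739570232759))
plinth 212 (array([ 0.56209598, -0.05387556]), np.float64(0.09585537239773691))
knob 116 [0.48645673 0.03030025 0.12618961]
deckcan 166 1.3027600552750465 [ 0.5541694  -0.04130417]
A 370 1.3027600552750465 [0.62976755 0.20382897]
B 325 1.3027600552750465 [0.49487177 0.20588031]
```

View pics/crop.png

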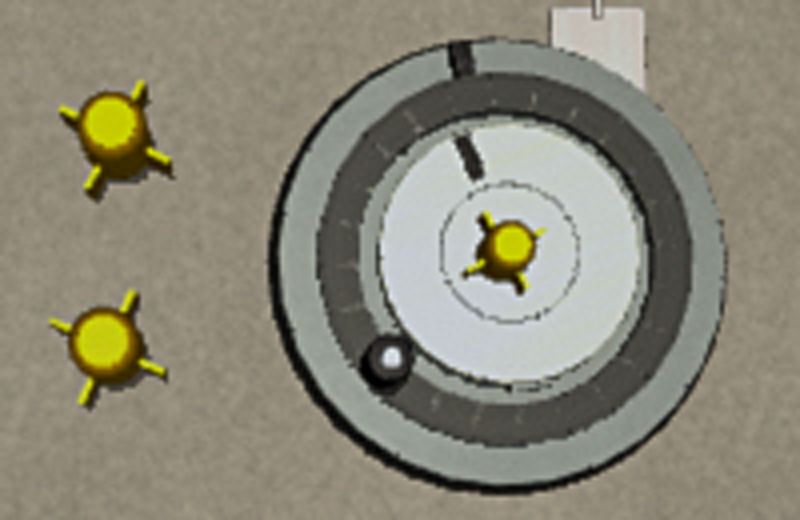

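The crop shows the deck can at (510,248) with fins about 45 px across the body span. The two table cans at (113,125) and (105,345) are clearly larger, so the deck can is the one meant. The pointer is at (461,58), the bar at (468,158) and the knob top at (390,357).

```bash
cat >> h.py <<'E'
def fitc(f,mask,z,R,c0):
    "centre of a bright disc of known radius R at height z"
    cs,_=cv2.findContours(mask.astype(np.uint8),cv2.RETR_EXTERNAL,cv2.CHAIN_APPROX_NONE)
    k=max(cs,key=cv2.contourArea)[:,0];P=np.array([px(f,u,v,z)[:2] for u,v in k])
    s=least_squares(lambda x:np.hypot(*(P-x[:2]).T)-x[2],[*c0,R],loss='soft_l1',f_scale=.001)
    return s.x,np.median(abs(s.fun))
E
python3 - <<'E'
from h import *
f=np.load('top0.npz');p=f['p'].astype(int)
g=lambda x,y,z:px(f,190+(x+.5)/4-.5,140+(y+.5)/4-.5,z)
m=np.zeros((384,512),bool);b=(p.min(-1)>160);m[165:242,280:356]=b[165:242,280:356]
x,e=fitc(f,m,.064,.085,(.556,-.048));print('deck',x,e)
hsv=cv2.cvtColor(f['p'],cv2.COLOR_RGB2HSV)
for n,q in [('plinth bbox',[g(275,265,.03),g(725,265,.03),g(500,40,.03),g(500,490,.03)])]:print(n,np.round(q,3))
for n,a in [('pointer',(461,58,.044)),('bar',(468,158,.07)),('knob',(390,357,.127)),('inner circ',(510,252,.064))]:
    w=g(*a);d=w[:2]-x[:2];print(n,w.round(3),np.hypot(*d),np.degrees(np.arctan2(d[1],d[0])))
E
```

```text
deck [ 0.56023207 -0.05208356  0.08216136] 0.0008603628033155841
plinth bbox [[ 0.554  0.099  0.03 ]
 [ 0.558 -0.201  0.03 ]
 [ 0.709 -0.051  0.03 ]
 [ 0.408 -0.05   0.03 ]]
pointer [ 0.693 -0.023  0.044] 0.135764159718268 12.253768317282526
bar [ 0.621 -0.025  0.07 ] 0.06636663691076651 24.460321982056445
knob [0.487 0.03  0.127] 0.11022035922659744 131.67199773080347
inner circ [ 0.56  -0.052  0.064] 0.00031432946102814287 -70.40700358984199
```

Request:
apply_moves:
  motion:
    - {"jaw":1,"xyz":[45,-41,0],"twist":0.08}
    - {"jaw":1,"xyz":[90,-82,0],"twist":0.16}
    - {"jaw":1,"xyz":[135,-123,0],"twist":0.24}
    - {"jaw":1,"xyz":[180,-164,0],"twist":0.3228}
    - {"jaw":1,"xyz":[225,-205,0],"twist":0.3228}
  grip_force: 40

```text
time: 0.72
ee_pos: [0.3233, -0.254, 0.2481]
tcp_rot: [180.0, -0.0, -0.1]
wrist_force: [0.4, 0.1, -0.5]
opening: 0.0852
grasp_force: 0.0
```

Request:
apply_moves:
  motion:
    - {"jaw":1,"xyz":[29,-51,0]}
    - {"jaw":1,"xyz":[58,-102,0]}
    - {"jaw":1,"xyz":[87,-153,0]}
    - {"jaw":1,"xyz":[116,-204,0]}
    - {"jaw":1,"xyz":[145,-255,0]}

```text
validation failed for argument at $.mo...
```

Request:
apply_moves:
  motion:
    - {"jaw":1,"xyz":[19,-30,0]}
    - {"jaw":1,"xyz":[19,-30,0]}
    - {"jaw":1,"xyz":[19,-30,20]}

```text
validation failed for argument at $.mo...
```

Request:
apply_moves:
  motion:
    - {"jaw":1,"xyz":[29,-51,0],"twist":0}
    - {"jaw":1,"xyz":[58,-102,0],"twist":0}
    - {"jaw":1,"xyz":[87,-153,0],"twist":0}
    - {"jaw":1,"xyz":[116,-204,0],"twist":0}
    - {"jaw":1,"xyz":[145,-255,0],"twist":0}

```text
time: 1.35
ee_pos: [0.4684, 0.0012, 0.2481]
tcp_rot: [180.0, -0.0, 0.1]
wrist_force: [0.6, -1.3, 0.5]
opening: 0.0854
grasp_force: 0.0
```

Request:
apply_moves:
  motion:
    - {"jaw":1,"xyz":[19,-30,0],"twist":0}
    - {"jaw":1,"xyz":[19,-30,0],"twist":0}
    - {"jaw":1,"xyz":[19,-30,20],"twist":0}

```text
time: 1.72
ee_pos: [0.4873, 0.0129, 0.229]
tcp_rot: [-179.3, -0.1, 1.2]
wrist_force: [0.3, 0.4, -0.2]
opening: 0.0854
grasp_force: 0.0
```

Run:
```python
from workcell import sensors
o=sensors.get_obs();print({k:np.round(v,3).tolist() if 0 else v for k,v in o.items()})
```

```text
{'time': 1.725, 'q': array([  1.15629294,  -4.0149427 ,  -1.12957457,  92.81177908,
         0.65599453, 179.94482592]), 'qd': array([-6.46217160e-01, -3.24195744e+00, -2.28363309e+01, -1.86071029e+01,
       -8.43973562e-02,  2.03071774e-02]), 'joint_efforts': array([ 6.61515556e-01, -4.21847534e+01,  5.01422167e+01,  1.21981055e+00,
        6.43711793e-02, -4.24031778e-04]), 'ee_pos': array([0.48727945, 0.01290414, 0.22895644]), 'tcp_rot': array([-1.79344077e+02, -7.42207056e-02,  1.21146345e+00]), 'wrist_force': array([ 0.2942522 ,  0.40059193, -0.1981519 ]), 'torque': array([-0.04380516,  0.01309374,  0.02496467]), 'grasp_force': 0.0, 'opening': 0.08539864971366563}
```

Request:
apply_moves:
  motion:
    - {"jaw":1,"xyz":[0,0,20],"twist":0}
    - {"jaw":1,"xyz":[0,0,20],"twist":0}

```text
time: 1.98
ee_pos: [0.4859, 0.0127, 0.2071]
tcp_rot: [-179.3, 0.2, 1.2]
wrist_force: [-1.0, 0.5, -0.5]
opening: 0.0856
grasp_force: 0.0
```

Request:
apply_moves:
  motion:
    - {"jaw":1,"xyz":[0,-9,0],"twist":-0.17}
    - {"jaw":1,"xyz":[0,-18,0],"twist":-0.34}
    - {"jaw":1,"xyz":[0,-18,0],"twist":-0.51}
    - {"jaw":1,"xyz":[0,-18,0],"twist":-0.68}
    - {"jaw":1,"xyz":[0,-18,0],"twist":-0.85}

```text
time: 2.6
ee_pos: [0.4867, 0.0309, 0.2097]
tcp_rot: [-179.6, -0.5, 50.2]
wrist_force: [-1.0, -0.3, 0.1]
opening: 0.0856
grasp_force: 0.0
```

Request:
apply_moves:
  motion:
    - {"jaw":1,"xyz":[0,0,0],"twist":-0.17}
    - {"jaw":1,"xyz":[0,0,0],"twist":-0.34}
    - {"jaw":1,"xyz":[0,0,0],"twist":-0.51}
    - {"jaw":1,"xyz":[0,0,0],"twist":-0.68}
    - {"jaw":1,"xyz":[0,0,0],"twist":-0.7}

```text
time: 3.22
ee_pos: [0.4867, 0.031, 0.2095]
tcp_rot: [180.0, -0.7, 90.0]
wrist_force: [0.1, -0.5, -0.1]
opening: 0.0853
grasp_force: 0.0
```

Request:
apply_moves:
  motion:
    - {"jaw":1,"xyz":[0,0,0],"twist":0}
    - {"jaw":1,"xyz":[0,0,0],"twist":0}

```text
time: 3.48
ee_pos: [0.4867, 0.0313, 0.2087]
tcp_rot: [-180.0, -0.7, 89.9]
wrist_force: [-0.4, 0.1, 0.4]
opening: 0.0853
grasp_force: 0.0
```

Request:
apply_moves:
  motion:
    - {"jaw":1,"xyz":[0,0,30],"twist":0}
    - {"jaw":1,"xyz":[0,0,60],"twist":0}
    - {"jaw":1,"xyz":[0,0,85],"twist":0}
    - {"jaw":1,"xyz":[0,0,97],"twist":0}
    - {"jaw":0,"xyz":[0,0,97],"twist":0}

```text
time: 4.1
ee_pos: [0.4864, 0.0326, 0.1112]
tcp_rot: [-179.9, -0.7, 90.0]
wrist_force: [0.1, 0.1, -0.2]
opening: 0.07
grasp_force: 0.0
```

Request:
apply_moves:
  motion:
    - {"jaw":-1,"xyz":[0,0,0],"twist":0}
    - {"jaw":-1,"xyz":[0,0,0],"twist":0}
    - {"jaw":-1,"xyz":[0,0,0],"twist":0}
    - {"jaw":-1,"xyz":[0,0,0],"twist":0}
    - {"jaw":-1,"xyz":[0,0,0],"twist":0}

```text
time: 4.72
ee_pos: [0.4872, 0.0328, 0.1126]
tcp_rot: [179.9, -0.7, 90.1]
wrist_force: [-0.9, 0.5, 5.4]
opening: 0.029
grasp_force: 39.3
```

```bash
cat > look.py <<'E'
from h import *; import sys
from workcell import sensors,camera,camera_params
C=np.array([.5595,-.0515])
def look(save=None):
    t=sensors.get_obs();p,d=camera('top');f=dict(p=p,d=d,**camera_params('top'))
    # unwrap deck plane (z=.07) polar: dark bar at r .055-.079
    R,_=cv2.Rodrigues(f['rvec']);th=np.radians(np.arange(0,360,.5));rr=np.arange(.056,.079,.0015)
    P=np.array([[[C[0]+r*np.cos(a),C[1]+r*np.sin(a),.07] for r in rr] for a in th]).reshape(-1,3)
    uv=cv2.projectPoints(P,f['rvec'],f['tvec'],f['mtx'],None)[0].reshape(len(th),-1,2).astype(np.float32)
    I=cv2.remap(cv2.cvtColor(p,cv2.COLOR_RGB2GRAY),uv[...,0],uv[...,1],cv2.INTER_LINEAR).astype(float)
    if save: cv2.imwrite(save,cv2.resize(p[140:270,240:390,::-1],(600,520),interpolation=cv2.INTER_CUBIC))
    dark=(I<90).mean(1);runs=[]
    s=np.where(dark>.7)[0]
    for g in np.split(s,np.where(np.diff(s)>2)[0]+1):
        if len(g): runs.append((round(th[g].mean() if len(g) else 0-0,2).__float__()*180/np.pi,len(g)/2))
    k=t['ee_pos'][:2]-C
    print('t',t['time'],'knob ang',np.degrees(np.arctan2(k[1],k[0])).round(1),'r',np.hypot(*k).round(4),'F',t['wrist_force'].round(1),'dark(ang,width)',[(round(a,1),w) for a,w in runs])
if __name__=='__main__': look(*sys.argv[1:])
E
python3 look.py pics/a.png
```

```text
t 4.725 knob ang 130.6 r 0.111 F [-0.9  0.5  5.4] dark(ang,width) [(22.9, 7.0)]
```

View pics/a.png

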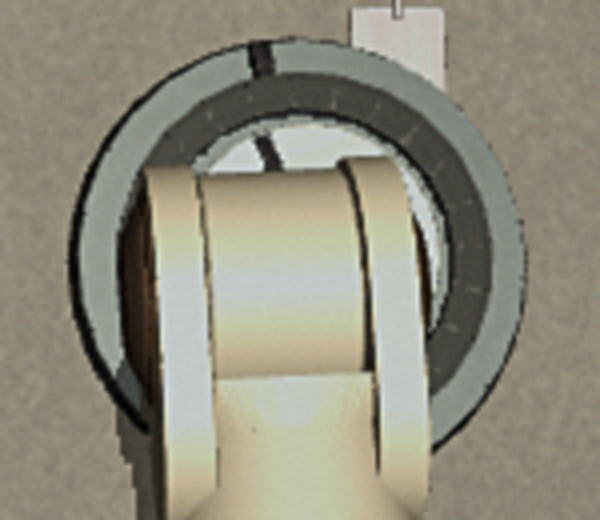

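Grip holds: opening is 29 mm at 39 N. In the top crop the arm hides most of the deck, though the bar at (268,152) is still visible. I'll check the other two cameras.

Run:
```python
from workcell import camera,camera_params
import cv2,numpy as np
a,d=camera('scene');b,d2=camera('wrist');np.savez('s1.npz',p=a,d=d,**camera_params('scene'))
a=cv2.resize(a[180:280,150:290],(560,400));cv2.imwrite('pics/sw.png',np.hstack([a,cv2.resize(b,(240,180))[:0].reshape(0,240,3) if 0 else np.pad(cv2.resize(b,(240,180)),((0,220),(0,0),(0,0)))])[:,:,::-1])
```

```text
(no output)
```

View pics/sw.png

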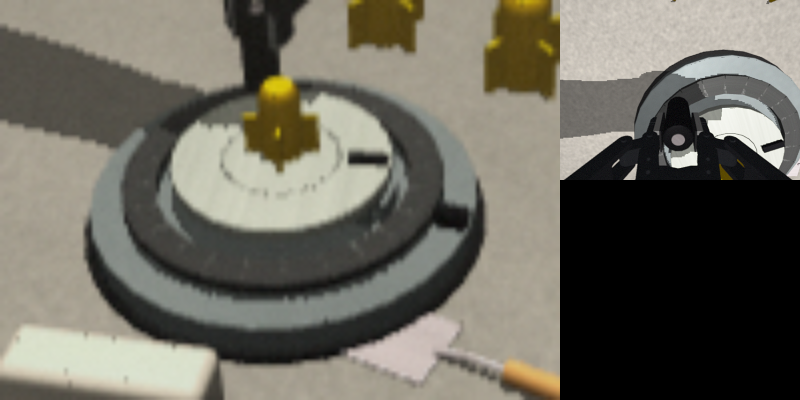

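The scene crop shows the deck fully: the bar at (368,158), the pointer at (452,216) and the gripper behind it. So I'll track the bar with the scene camera.

```bash
cat > look.py <<'E'
from h import *; import sys
C=np.array([.5595,-.0515]); th=np.arange(0,360,.5)
def runs(f,r0,r1,z,thr=75):
    a=np.radians(th)[:,None];r=np.arange(r0,r1,.001)[None]
    P=np.stack([C[0]+r*np.cos(a),C[1]+r*np.sin(a),z+0*a*r],-1).reshape(-1,3)
    uv=cv2.projectPoints(P,f['rvec'],f['tvec'],f['mtx'],None)[0].reshape(len(th),-1,2).astype(np.float32)
    I=cv2.remap(cv2.cvtColor(f['p'],cv2.COLOR_RGB2GRAY),uv[...,0],uv[...,1],cv2.INTER_LINEAR).astype(float)
    s=np.where((I<thr).mean(1)>.6)[0]
    return [(float(th[g].mean()),len(g)/2) for g in np.split(s,np.where(np.diff(s)>2)[0]+1) if len(g)>2]
if __name__=='__main__':
    from workcell import sensors,camera,camera_params
    for n in sys.argv[1:]:
        o=sensors.get_obs();p,d=camera(n);f=dict(p=p,**camera_params(n))
        k=o['ee_pos'][:2]-C
        print(n,'t',round(o['time'],3),'knob',np.degrees(np.arctan2(k[1],k[0])).round(1),np.hypot(*k).round(4),'z',o['ee_pos'][2].round(4),'bar',runs(f,.058,.077,.068))
        np.savez('last_%s.npz'%n,**f)
E
python3 - <<'E'
from look import *
for n in ('s1','top0'):
    f=dict(np.load(n+'.npz'));print(n,runs(f,.058,.077,.068),'pointer',runs(f,.126,.143,.042))
E
```

```text
s1 [(22.0, 8.5), (113.25, 3.0)] pointer [(9.75, 11.0), (134.0, 6.5), (155.25, 2.0), (172.0, 1.5), (178.0, 2.5)]
top0 [(22.25, 7.0)] pointer [(12.0, 6.5)]
```

```bash
cat > gen.py <<'E'
import sys,numpy as np,json
# usage: gen start_deg inc inc ...   rows of 5 per call; tool x=world y, tool y=world x
def gen(a,incs,R=110):
    for i in range(0,len(incs),5):
        A=a+np.cumsum(incs[i:i+5]);p=lambda t:R*np.array([np.sin(np.radians(t)),np.cos(np.radians(t))])
        print('from',a,[[*(p(t)-p(a)).round(1).tolist(),0] for t in A]);a=float(A[-1])
    print('end',a)
if __name__=='__main__': gen(float(sys.argv[1]),[float(x) for x in sys.argv[2:]])
E
python3 gen.py 131 3 6 9 12 15  16 16 16 16 16  16 16 16 16 16
```

```text
from 131.0 [[-3.9, -4.2, 0], [-12.3, -12.1, 0], [-26.4, -22.1, 0], [-47.2, -31.8, 0], [-75.3, -37.6, 0]]
from 176.0 [[-30.5, 2.1, 0], [-59.3, 12.6, 0], [-84.1, 30.6, 0], [-102.9, 54.7, 0], [-114.4, 83.1, 0]]
from 256.0 [[-3.2, 30.5, 0], [2.1, 60.6, 0], [15.5, 88.1, 0], [36.0, 110.9, 0], [62.0, 127.1, 0]]
end 336.0
```

Request:
apply_moves:
  motion:
    - {"jaw":-1,"xyz":[-3.9,-4.2,0],"twist":0}
    - {"jaw":-1,"xyz":[-12.3,-12.1,0],"twist":0}
    - {"jaw":-1,"xyz":[-26.4,-22.1,0],"twist":0}
    - {"jaw":-1,"xyz":[-47.2,-31.8,0],"twist":0}
    - {"jaw":-1,"xyz":[-75.3,-37.6,0],"twist":0}

```text
time: 5.5
ee_pos: [0.4504, -0.0432, 0.1126]
tcp_rot: [179.7, -0.7, 90.1]
wrist_force: [14.0, -0.6, 4.1]
opening: 0.0294
grasp_force: 39.9
```

```bash
python3 look.py scene
```

```text
scene t 5.5 knob 175.6 0.1094 z 0.1126 bar [(29.75, 8.0)]
```

Request:
apply_moves:
  motion:
    - {"jaw":-1,"xyz":[-30.5,2.6,0],"twist":0}
    - {"jaw":-1,"xyz":[-59.3,13.6,0],"twist":0}
    - {"jaw":-1,"xyz":[-84.1,31.6,0],"twist":0}
    - {"jaw":-1,"xyz":[-102.9,55.7,0],"twist":0}
    - {"jaw":-1,"xyz":[-114.4,84.1,0],"twist":0}

```text
time: 6.18
ee_pos: [0.5361, -0.157, 0.1124]
tcp_rot: [179.6, -0.8, 90.1]
wrist_force: [4.5, 19.2, 21.6]
opening: 0.0287
grasp_force: 42.3
```

```bash
python3 look.py scene
```

```text
scene t 6.175 knob -102.5 0.1081 z 0.1124 bar [(56.0, 8.5), (196.5, 82.5)]
```

```bash
cat > gen.py <<'E'
import sys,numpy as np
# gen start_deg ox oy oz inc...: ox,oy,oz = mm correction (tool axes) blended in over the first call's rows 1-3
def gen(a,off,incs,R=110):
    off=np.array(off)
    for i in range(0,len(incs),5):
        A=a+np.cumsum(incs[i:i+5]);out=[]
        p=lambda t:R*np.array([np.sin(np.radians(t)),np.cos(np.radians(t)),.0122*np.sin(np.radians(t))])
        for j,t in enumerate(A): out.append((p(t)-p(a)+(min(1,(j+1)/3)*off if i==0 else 0)).round(1).tolist())
        print('from',a,out);a=float(A[-1])
    print('end',a)
v=[float(x) for x in sys.argv[1:]];gen(v[0],v[1:4],v[4:])
E
python3 gen.py 256 1.5 0 -2.3 16 16 16 16 16
```

```text
from 256.0 [[-2.7, 30.5, -0.8], [3.1, 60.6, -1.5], [17.0, 88.1, -2.1], [37.5, 110.9, -1.9], [63.5, 127.1, -1.5]]
end 336.0
```

Request:
apply_moves:
  motion:
    - {"jaw":-1,"xyz":[-2.7,30.5,-0.8],"twist":0}
    - {"jaw":-1,"xyz":[3.1,60.6,-1.5],"twist":0}
    - {"jaw":-1,"xyz":[17.0,88.1,-2.1],"twist":0}
    - {"jaw":-1,"xyz":[37.5,110.9,-1.9],"twist":0}
    - {"jaw":-1,"xyz":[63.5,127.1,-1.5],"twist":0}

```text
time: 6.85
ee_pos: [0.6617, -0.0931, 0.1126]
tcp_rot: [179.9, -0.7, 90.0]
wrist_force: [-7.2, 2.3, 11.6]
opening: 0.0288
grasp_force: 41.9
```

```bash
python3 look.py scene
```

```text
scene t 6.85 knob -22.2 0.1104 z 0.1126 bar [(7.0, 14.5), (24.25, 6.0), (93.75, 66.0), (143.0, 3.5), (350.75, 18.0)]
```

```bash
sed -i 's/R=110/R=109.5/' gen.py; python3 gen.py 336 0 0 0 16 16 16 16 16
```

```text
from 336.0 [[29.3, 8.4, 0.4], [59.8, 8.4, 0.7], [89.1, -0.0, 1.1], [114.9, -16.2, 1.4], [135.3, -38.8, 1.7]]
end 416.0
```

Request:
apply_moves:
  motion:
    - {"jaw":-1,"xyz":[29.3,8.4,0.2],"twist":0}
    - {"jaw":-1,"xyz":[59.8,8.4,0.4],"twist":0}
    - {"jaw":-1,"xyz":[89.1,0,0.7],"twist":0}
    - {"jaw":-1,"xyz":[114.9,-16.2,0.9],"twist":0}
    - {"jaw":-1,"xyz":[135.3,-38.8,1.2],"twist":0}

```text
time: 7.52
ee_pos: [0.6216, 0.0428, 0.1126]
tcp_rot: [179.9, -0.7, 90.1]
wrist_force: [-4.9, -6.2, 9.2]
opening: 0.0285
grasp_force: 41.7
```

```bash
python3 look.py scene; python3 gen.py 56 0 0 0 16 16 16 16 16
```

```text
scene t 7.525 knob 56.6 0.1129 z 0.1126 bar []
from 56.0 [[13.4, -27.4, 0.2], [18.7, -57.4, 0.2], [15.5, -87.7, 0.2], [4.1, -116.0, 0.0], [-14.7, -140.0, -0.2]]
end 136.0
```

Run:
```python
import numpy as np,cv2
p=np.load('last_scene.npz')['p'];cv2.imwrite('pics/b.png',cv2.resize(p[180:280,150:290,::-1],(700,500)))
```

```text
(no output)
```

View pics/b.png

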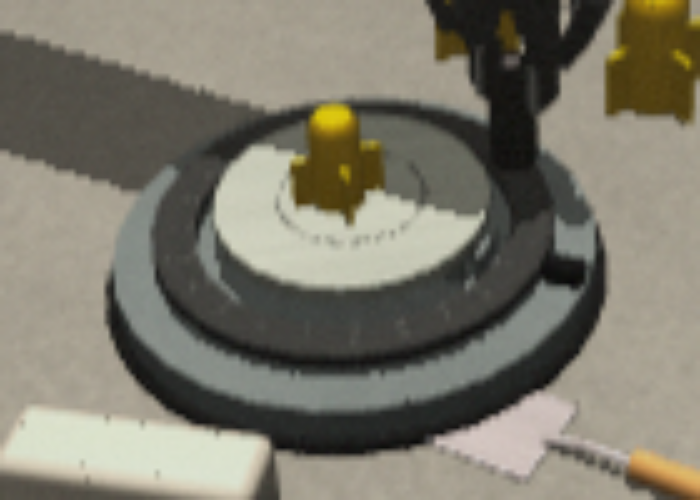

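The bar isn't visible. It's hidden behind the fin can, near (335,155), on the far side of the deck. I'll continue, and fit the drag from the readings so far.

```bash
cat > fit.py <<'E'
import numpy as np,json,sys
from scipy.optimize import least_squares
# D: (t,bar deg unwrapped), K: (t,knob deg unwrapped)
def sim(k,I,K,T,th0,w0=0,c=.015):
    t=K[0][0];th=np.radians(th0);w=w0;out=[];kt,ka=np.array(K).T;ka=np.radians(ka);dt=.005
    T=list(T)
    while T:
        if t>=T[0]-1e-9: out.append((np.degrees(th),w));T.pop(0);continue
        j=min(max(np.searchsorted(kt,t,side='right')-1,0),len(kt)-2)
        r=(ka[j+1]-ka[j])/(kt[j+1]-kt[j]); q=c*(r-w)
        dr=k*.012+.001*k*abs(w)
        if abs(w)<.01 and abs(q)<dr: w=0
        else:
            w2=w+dt*(q-dr*np.sign(w if abs(w)>.01 else q))/I
            w=0 if w*w2<0 else w2
        th+=w*dt;t+=dt
    return np.array(out)
E
python3 - <<'E'
from fit import *
from h import *
f=np.load('last_scene.npz');w=px(f,150+335/5,180+155/5,.068)[:2]-[.5595,-.0515];print(np.degrees(np.arctan2(w[1],w[0])),np.hypot(*w))
inc=[3,6,9,12,15];K=[(4.83,130.6)]
t=4.88;a=130.6
for s in inc: t+=.125;a+=s;K.append((t,a))
for b in range(3):
    t+=.05;K.append((t,a))
    for s in range(5): t+=.125;a+=16;K.append((t,a))
for k in (.4,.7,1,1.3,1.6,1.9):
  for I in (.007,.01,.014): print(k,I,sim(k,I,K,[5.5,6.175,7.525],22).round(2).tolist())
E
cat > K.json <<'E'
E
python3 gen.py 56 0 0 0 17 18 18 18 18; python3 gen.py 145 0 0 0 18 18 18 18 18
```

```text
137.4961273513696 0.035222796941642986
0.4 0.007 [[31.88, 0.82], [78.33, 1.57], [204.72, 1.78]]
0.4 0.01 [[29.48, 0.64], [68.25, 1.37], [187.08, 1.72]]
0.4 0.014 [[27.64, 0.49], [59.14, 1.15], [166.8, 1.62]]
0.7 0.007 [[29.27, 0.66], [67.85, 1.34], [174.77, 1.52]]
0.7 0.01 [[27.48, 0.51], [59.57, 1.16], [160.07, 1.46]]
0.7 0.014 [[26.13, 0.39], [52.12, 0.97], [143.17, 1.38]]
1 0.007 [[26.69, 0.5], [57.59, 1.11], [145.71, 1.27]]
1 0.01 [[25.5, 0.39], [51.04, 0.96], [133.77, 1.22]]
1 0.014 [[24.62, 0.29], [45.2, 0.8], [120.05, 1.14]]
1.3 0.007 [[24.98, 0.37], [48.78, 0.89], [118.82, 1.03]]
1.3 0.01 [[24.21, 0.28], [43.76, 0.77], [109.45, 0.98]]
1.3 0.014 [[23.65, 0.21], [39.33, 0.64], [98.7, 0.92]]
1.6 0.007 [[23.52, 0.25], [40.51, 0.69], [93.09, 0.79]]
1.6 0.01 [[23.11, 0.18], [36.93, 0.58], [86.13, 0.76]]
1.6 0.014 [[22.82, 0.14], [33.81, 0.48], [78.18, 0.7]]
1.9 0.007 [[22.79, 0.15], [33.88, 0.49], [69.75, 0.57]]
1.9 0.01 [[22.58, 0.11], [31.33, 0.41], [64.76, 0.54]]
1.9 0.014 [[22.43, 0.08], [29.32, 0.33], [59.38, 0.5]]
from 56.0 [[13.9, -29.2, 0.2], [18.7, -63.1, 0.2], [12.8, -96.9, 0.2], [-3.3, -127.1, -0.0], [-28.0, -150.9, -0.3]]
end 145.0
from 145.0 [[-30.8, -15.0, -0.4], [-64.7, -19.8, -0.8], [-98.5, -13.8, -1.2], [-128.7, 2.2, -1.6], [-152.5, 26.9, -1.9]]
end 235.0
```

Request:
apply_moves:
  motion:
    - {"jaw":-1,"xyz":[13.9,-29.2,0.2],"twist":0}
    - {"jaw":-1,"xyz":[18.7,-63.1,0.2],"twist":0}
    - {"jaw":-1,"xyz":[12.8,-96.9,0.2],"twist":0}
    - {"jaw":-1,"xyz":[-3.3,-127.1,0],"twist":0}
    - {"jaw":-1,"xyz":[-28.0,-150.9,-0.3],"twist":0}

```text
time: 8.2
ee_pos: [0.4699, 0.0137, 0.1127]
tcp_rot: [179.9, -0.7, 90.1]
wrist_force: [11.4, -8.1, 0.4]
opening: 0.029
grasp_force: 42.0
```

```bash
python3 look.py scene
```

```text
scene t 8.2 knob 143.9 0.1108 z 0.1127 bar [(176.0, 14.5)]
```

Request:
apply_moves:
  motion:
    - {"jaw":-1,"xyz":[-30.8,-15.0,-0.4],"twist":0}
    - {"jaw":-1,"xyz":[-64.7,-19.8,-0.8],"twist":0}
    - {"jaw":-1,"xyz":[-98.5,-13.8,-1.2],"twist":0}
    - {"jaw":-1,"xyz":[-128.7,2.2,-1.6],"twist":0}
    - {"jaw":-1,"xyz":[-152.5,26.9,-1.9],"twist":0}

```text
time: 8.88
ee_pos: [0.4982, -0.1401, 0.1127]
tcp_rot: [179.9, -0.7, 90.0]
wrist_force: [7.4, 12.7, 3.0]
opening: 0.0289
grasp_force: 43.5
```

```bash
python3 look.py scene; for a in 235 325 55 145; do python3 gen.py $a 0 0 0 18 18 18 18 18;done; python3 gen.py 235 0 0 0 19 19 19 19 19
```

```text
scene t 8.875 knob -124.7 0.1078 z 0.1127 bar [(225.0, 9.5)]
from 235.0 [[-15.0, 30.8, -0.2], [-19.8, 64.7, -0.2], [-13.8, 98.5, -0.2], [2.2, 128.7, 0.0], [26.9, 152.5, 0.3]]
end 325.0
from 325.0 [[30.8, 15.0, 0.4], [64.7, 19.8, 0.8], [98.5, 13.8, 1.2], [128.7, -2.2, 1.6], [152.5, -26.9, 1.9]]
end 415.0
from 55.0 [[15.0, -30.8, 0.2], [19.8, -64.7, 0.2], [13.8, -98.5, 0.2], [-2.2, -128.7, -0.0], [-26.9, -152.5, -0.3]]
end 145.0
from 145.0 [[-30.8, -15.0, -0.4], [-64.7, -19.8, -0.8], [-98.5, -13.8, -1.2], [-128.7, 2.2, -1.6], [-152.5, 26.9, -1.9]]
end 235.0
from 235.0 [[-15.6, 32.6, -0.2], [-19.7, 68.5, -0.2], [-11.8, 103.8, -0.1], [7.1, 134.6, 0.1], [34.9, 157.6, 0.4]]
end 330.0
```

```bash
python3 gen.py 330 0 0 0 19 19 19 19 19
```

```text
from 330.0 [[33.9, 12.7, 0.4], [70.0, 13.6, 0.9], [104.5, 2.7, 1.3], [133.5, -18.8, 1.6], [154.0, -48.6, 1.9]]
end 425.0
```

Request:
apply_moves:
  motion:
    - {"jaw":-1,"xyz":[-15.6,32.6,-0.2],"twist":0}
    - {"jaw":-1,"xyz":[-19.7,68.5,-0.2],"twist":0}
    - {"jaw":-1,"xyz":[-11.8,103.8,-0.1],"twist":0}
    - {"jaw":-1,"xyz":[7.1,134.6,0.1],"twist":0}
    - {"jaw":-1,"xyz":[34.9,157.6,0.4],"twist":0}

```text
time: 9.55
ee_pos: [0.6566, -0.1036, 0.1126]
tcp_rot: [180.0, -0.7, 90.0]
wrist_force: [-9.6, 5.0, 10.4]
opening: 0.0292
grasp_force: 44.7
```

Request:
apply_moves:
  motion:
    - {"jaw":-1,"xyz":[33.9,12.7,0.4],"twist":0}
    - {"jaw":-1,"xyz":[70.0,13.6,0.9],"twist":0}
    - {"jaw":-1,"xyz":[104.5,2.7,1.3],"twist":0}
    - {"jaw":-1,"xyz":[133.5,-18.8,1.6],"twist":0}
    - {"jaw":-1,"xyz":[154.0,-48.6,1.9],"twist":0}

```text
time: 10.18
ee_pos: [0.6065, 0.0514, 0.1126]
tcp_rot: [179.9, -0.7, 90.1]
wrist_force: [-5.5, -10.4, 11.4]
opening: 0.0284
grasp_force: 44.7
```

```bash
python3 look.py scene;  python3 gen.py 65 0 0 0 18 18 18 18 18 18 18 18 18 18 18 18 18 18 18 18 18 18 18 18 18 18 18 18 18
```

```text
scene t 10.175 knob 65.4 0.1131 z 0.1126 bar [(107.75, 2.0), (328.0, 8.5)]
from 65.0 [[9.4, -32.9, 0.1], [8.2, -67.2, 0.1], [-3.5, -99.4, -0.0], [-24.6, -126.4, -0.3], [-53.0, -145.5, -0.6]]
from 155.0 [[-32.9, -9.4, -0.4], [-67.2, -8.2, -0.8], [-99.4, 3.5, -1.2], [-126.4, 24.6, -1.5], [-145.5, 53.0, -1.8]]
from 245.0 [[-9.4, 32.9, -0.1], [-8.2, 67.2, -0.1], [3.5, 99.4, 0.0], [24.6, 126.4, 0.3], [53.0, 145.5, 0.6]]
from 335.0 [[32.9, 9.4, 0.4], [67.2, 8.2, 0.8], [99.4, -3.5, 1.2], [126.4, -24.6, 1.5], [145.5, -53.0, 1.8]]
from 425.0 [[9.4, -32.9, 0.1], [8.2, -67.2, 0.1], [-3.5, -99.4, -0.0], [-24.6, -126.4, -0.3], [-53.0, -145.5, -0.6]]
end 515.0
```

```bash
cat > run.py <<'E'
from fit import *
from scipy.optimize import least_squares
def hist(segs,t=4.88,a=130.6):
    K=[(4.83,a)]
    for pause,incs in segs:
        if pause: t+=.05*pause;K.append((t,a))
        for s in incs: t+=.125;a+=s;K.append((t,a))
    return K
segs=[(0,[3,6,9,12,15]),(1,[16]*5),(1,[16]*5),(1,[16]*5),(1,[17,18,18,18,18]),(1,[18]*5),(1,[19]*5),(0,[19]*5)]
D=[(5.5,29.75),(6.175,56),(8.2,176),(8.875,225),(10.175,328)]
def fit(D,K):
    T,A=np.array(D).T
    r=least_squares(lambda x:(sim(x[0],x[1]*.01,K,T,22)[:,0]-A)/3,[1,1],diff_step=.02,bounds=([.3,.6],[2,1.5]),loss='soft_l1')
    return r
E
python3 - <<'E'
from run import *
K=hist(segs);r=fit(D,K);print(r.x,r.fun*3,sim(r.x[0],r.x[1]*.01,K,[x[0] for x in D],22))
for s in (17,17.5,18,18.5,19,19.5):
    w=np.radians(s)/.125;print(s,(.015*w-.012*r.x[0])/(.015+.001*r.x[0]))
E
```

```text
[1.19537594 0.6       ] [-3.7790546  -1.85668214 -0.54846963 -1.35297411  1.69558138] [[ 25.9709454    0.46501494]
 [ 54.14331786   1.01868484]
 [175.45153037   1.32434768]
 [223.64702589   1.3676545 ]
 [329.69558138   1.55477711]]
17 1.312733061377925
17.5 1.377393341878079
18 1.4420536223782334
18.5 1.5067139028783876
19 1.5713741833785422
19.5 1.636034463878696
```

```bash
python3 gen.py 65 0 0 0 $(yes 19 | head -30)
```

```text
from 65.0 [[9.7, -34.8, 0.1], [7.5, -70.9, 0.1], [-6.4, -104.3, -0.1], [-30.3, -131.4, -0.4], [-61.8, -149.2, -0.8]]
from 160.0 [[-35.5, -6.6, -0.4], [-71.3, -1.2, -0.9], [-103.3, 15.4, -1.3], [-128.2, 41.7, -1.6], [-143.2, 74.6, -1.7]]
from 255.0 [[-3.5, 36.0, -0.0], [5.0, 71.1, 0.1], [24.4, 101.6, 0.3], [52.7, 124.1, 0.6], [86.8, 136.2, 1.1]]
from 350.0 [[36.1, 0.3, 0.4], [70.4, -11.2, 0.9], [99.1, -33.2, 1.2], [119.0, -63.3, 1.5], [128.1, -98.3, 1.6]]
from 445.0 [[-2.8, -36.0, -0.0], [-17.2, -69.2, -0.2], [-41.7, -95.8, -0.5], [-73.4, -113.1, -0.9], [-109.1, -119.0, -1.3]]
from 540.0 [[-35.6, 6.0, -0.4], [-67.4, 23.2, -0.8], [-91.8, 49.9, -1.1], [-106.2, 83.0, -1.3], [-109.1, 119.0, -1.3]]
end 635.0
```

Request:
apply_moves:
  motion:
    - {"jaw":-1,"xyz":[9.7,-34.8,0.1],"twist":0}
    - {"jaw":-1,"xyz":[7.5,-70.9,0.1],"twist":0}
    - {"jaw":-1,"xyz":[-6.4,-104.3,-0.1],"twist":0}
    - {"jaw":-1,"xyz":[-30.3,-131.4,-0.4],"twist":0}
    - {"jaw":-1,"xyz":[-61.8,-149.2,-0.8],"twist":0}

```text
time: 10.85
ee_pos: [0.4567, -0.012, 0.1127]
tcp_rot: [179.9, -0.7, 90.1]
wrist_force: [14.3, -5.5, -4.6]
opening: 0.029
grasp_force: 43.5
```

Request:
apply_moves:
  motion:
    - {"jaw":-1,"xyz":[-35.5,-6.6,-0.4],"twist":0}
    - {"jaw":-1,"xyz":[-71.3,-1.2,-0.9],"twist":0}
    - {"jaw":-1,"xyz":[-103.3,15.4,-1.3],"twist":0}
    - {"jaw":-1,"xyz":[-128.2,41.7,-1.6],"twist":0}
    - {"jaw":-1,"xyz":[-143.2,74.6,-1.7],"twist":0}

```text
time: 11.48
ee_pos: [0.533, -0.156, 0.1126]
tcp_rot: [179.9, -0.7, 90.0]
wrist_force: [3.8, 15.7, 8.1]
opening: 0.0289
grasp_force: 44.9
```

```bash
python3 look.py scene
```

```text
scene t 11.475 knob -104.2 0.1078 z 0.1126 bar [(77.75, 9.0), (196.75, 74.0)]
```

```bash
python3 gen.py 255 0 0 0 $(yes 19.5 | head -40)
```

```text
from 255.0 [[-3.4, 36.9, -0.0], [5.7, 72.9, 0.1], [26.3, 103.7, 0.3], [56.1, 125.9, 0.7], [91.5, 136.9, 1.1]]
from 352.5 [[37.1, -1.5, 0.5], [71.5, -15.2, 0.9], [99.4, -39.7, 1.2], [117.5, -72.0, 1.4], [123.8, -108.6, 1.5]]
from 450.0 [[-6.3, -36.6, -0.1], [-24.4, -68.9, -0.3], [-52.3, -93.4, -0.6], [-86.7, -107.1, -1.1], [-123.8, -108.6, -1.5]]
from 547.5 [[-35.4, 11.0, -0.4], [-65.1, 33.2, -0.8], [-85.7, 64.0, -1.0], [-94.9, 100.0, -1.2], [-91.5, 136.9, -1.1]]
from 645.0 [[15.5, 33.7, 0.2], [41.4, 60.2, 0.5], [74.7, 76.7, 0.9], [111.5, 81.0, 1.4], [147.7, 72.8, 1.8]]
from 742.5 [[31.4, -19.8, 0.4], [54.3, -48.9, 0.7], [66.2, -84.0, 0.8], [65.8, -121.1, 0.8], [52.9, -155.9, 0.6]]
from 840.0 [[-23.7, -28.5, -0.3], [-55.6, -47.5, -0.7], [-92.0, -54.7, -1.1], [-128.7, -49.4, -1.6], [-161.5, -32.1, -2.0]]
from 937.5 [[-25.2, 27.2, -0.3], [-39.8, 61.3, -0.5], [-42.2, 98.3, -0.5], [-32.2, 134.0, -0.4], [-10.8, 164.3, -0.1]]
end 1035.0
```

Request:
apply_moves:
  motion:
    - {"jaw":-1,"xyz":[-3.4,36.9,0],"twist":0}
    - {"jaw":-1,"xyz":[5.7,72.9,0.1],"twist":0}
    - {"jaw":-1,"xyz":[26.3,103.7,0.3],"twist":0}
    - {"jaw":-1,"xyz":[56.1,125.9,0.7],"twist":0}
    - {"jaw":-1,"xyz":[91.5,136.9,1.1],"twist":0}

```text
time: 12.15
ee_pos: [0.6702, -0.0626, 0.1127]
tcp_rot: [179.9, -0.7, 90.0]
wrist_force: [-12.2, 2.0, 10.4]
opening: 0.0288
grasp_force: 45.7
```

Request:
apply_moves:
  motion:
    - {"jaw":-1,"xyz":[37.1,-1.5,0.5],"twist":0}
    - {"jaw":-1,"xyz":[71.5,-15.2,0.9],"twist":0}
    - {"jaw":-1,"xyz":[99.4,-39.7,1.2],"twist":0}
    - {"jaw":-1,"xyz":[117.5,-72.0,1.4],"twist":0}
    - {"jaw":-1,"xyz":[123.8,-108.6,1.5],"twist":0}

```text
time: 12.78
ee_pos: [0.5598, 0.0614, 0.1126]
tcp_rot: [179.9, -0.7, 90.1]
wrist_force: [0.6, -13.1, 10.4]
opening: 0.0287
grasp_force: 45.4
```

```bash
python3 look.py scene
```

```text
scene t 12.775 knob 89.9 0.1129 z 0.1126 bar [(193.0, 9.5)]
```

Request:
apply_moves:
  motion:
    - {"jaw":-1,"xyz":[-6.3,-36.6,-0.1],"twist":0}
    - {"jaw":-1,"xyz":[-24.4,-68.9,-0.3],"twist":0}
    - {"jaw":-1,"xyz":[-52.3,-93.4,-0.6],"twist":0}
    - {"jaw":-1,"xyz":[-86.7,-107.1,-1.1],"twist":0}
    - {"jaw":-1,"xyz":[-123.8,-108.6,-1.5],"twist":0}

```text
time: 13.45
ee_pos: [0.4513, -0.0641, 0.1128]
tcp_rot: [179.9, -0.7, 90.1]
wrist_force: [16.7, 2.9, -8.0]
opening: 0.0287
grasp_force: 44.2
```

Request:
apply_moves:
  motion:
    - {"jaw":-1,"xyz":[-35.4,11.0,-0.4],"twist":0}
    - {"jaw":-1,"xyz":[-65.1,33.2,-0.8],"twist":0}
    - {"jaw":-1,"xyz":[-85.7,64.0,-1.0],"twist":0}
    - {"jaw":-1,"xyz":[-94.9,100.0,-1.2],"twist":0}
    - {"jaw":-1,"xyz":[-91.5,136.9,-1.1],"twist":0}

```text
time: 14.08
ee_pos: [0.59, -0.1556, 0.1126]
tcp_rot: [180.0, -0.7, 90.0]
wrist_force: [-2.8, 13.6, 12.2]
opening: 0.0288
grasp_force: 46.1
```

```bash
python3 look.py scene
```

```text
scene t 14.075 knob -73.7 0.1084 z 0.1126 bar [(211.75, 165.0), (307.75, 7.0)]
```

Request:
apply_moves:
  motion:
    - {"jaw":-1,"xyz":[15.5,33.7,0.2],"twist":0}
    - {"jaw":-1,"xyz":[41.4,60.2,0.5],"twist":0}
    - {"jaw":-1,"xyz":[74.7,76.7,0.9],"twist":0}
    - {"jaw":-1,"xyz":[111.5,81.0,1.4],"twist":0}
    - {"jaw":-1,"xyz":[147.7,72.8,1.8],"twist":0}

```text
time: 14.75
ee_pos: [0.6622, -0.006, 0.1126]
tcp_rot: [179.9, -0.7, 90.0]
wrist_force: [-9.5, -3.7, 9.9]
opening: 0.0291
grasp_force: 46.3
```

Request:
apply_moves:
  motion:
    - {"jaw":-1,"xyz":[31.4,-19.8,0.4],"twist":0}
    - {"jaw":-1,"xyz":[54.3,-48.9,0.7],"twist":0}
    - {"jaw":-1,"xyz":[66.2,-84.0,0.8],"twist":0}
    - {"jaw":-1,"xyz":[65.8,-121.1,0.8],"twist":0}
    - {"jaw":-1,"xyz":[52.9,-155.9,0.6],"twist":0}

```text
time: 15.38
ee_pos: [0.5047, 0.0462, 0.1126]
tcp_rot: [179.9, -0.7, 90.1]
wrist_force: [7.6, -13.1, 5.5]
opening: 0.029
grasp_force: 45.9
```

```bash
python3 look.py scene
```

```text
scene t 15.375 knob 119.3 0.112 z 0.1126 bar [(62.5, 9.5), (117.75, 2.0), (141.5, 2.5)]
```

Request:
apply_moves:
  motion:
    - {"jaw":-1,"xyz":[-23.7,-28.5,-0.3],"twist":0}
    - {"jaw":-1,"xyz":[-55.6,-47.5,-0.7],"twist":0}
    - {"jaw":-1,"xyz":[-92.0,-54.7,-1.1],"twist":0}
    - {"jaw":-1,"xyz":[-128.7,-49.4,-1.6],"twist":0}
    - {"jaw":-1,"xyz":[-161.5,-32.1,-2.0],"twist":0}

```text
time: 16.05
ee_pos: [0.4735, -0.117, 0.1127]
tcp_rot: [179.9, -0.7, 90.0]
wrist_force: [14.2, 10.8, -2.4]
opening: 0.0287
grasp_force: 45.3
```

Request:
apply_moves:
  motion:
    - {"jaw":-1,"xyz":[-25.2,27.2,-0.3],"twist":0}
    - {"jaw":-1,"xyz":[-39.8,61.3,-0.5],"twist":0}
    - {"jaw":-1,"xyz":[-42.2,98.3,-0.5],"twist":0}
    - {"jaw":-1,"xyz":[-32.2,134.0,-0.4],"twist":0}
    - {"jaw":-1,"xyz":[-10.8,164.3,-0.1],"twist":0}

```text
time: 16.68
ee_pos: [0.6392, -0.1266, 0.1126]
tcp_rot: [180.0, -0.7, 90.0]
wrist_force: [-9.3, 7.5, 12.3]
opening: 0.0289
grasp_force: 46.8
```

```bash
python3 look.py scene;python3 gen.py 1035 0 0 0 $(yes 19.5 | head -20)
```

```text
scene t 16.675 knob -43.3 0.1095 z 0.1126 bar [(29.25, 59.0), (111.5, 101.5), (179.5, 8.5), (332.5, 54.5)]
from 1035.0 [[30.3, 21.4, 0.4], [66.0, 31.5, 0.8], [103.0, 29.0, 1.3], [137.1, 14.4, 1.7], [164.3, -10.8, 2.0]]
from 1132.5 [[17.3, -32.8, 0.2], [22.6, -69.5, 0.3], [15.4, -105.9, 0.2], [-3.6, -137.8, -0.0], [-32.1, -161.5, -0.4]]
from 1230.0 [[-34.8, -12.8, -0.4], [-71.9, -13.3, -0.9], [-107.0, -1.4, -1.3], [-136.1, 21.6, -1.7], [-155.9, 52.9, -1.9]]
from 1327.5 [[-8.2, 36.2, -0.1], [-3.8, 73.0, -0.0], [12.6, 106.3, 0.2], [39.1, 132.1, 0.5], [72.8, 147.7, 0.9]]
end 1425.0
```

```bash
cat > run2.py <<'E'
from run import *
c5=[19.5]*5
segs+=[(1,[19]*5),(0,[19]*5)]+[(1,c5),(0,c5)]*4
D+=[(11.475,437.75),(12.775,553),(14.075,667.75),(15.375,782.5),(16.675,899.5)]
E
python3 - <<'E'
from run2 import *
import run2
S=run2.segs[:-2];K=hist(S);
# lag of the arm against command ~0 ; check
r=fit(D,K);print(K[-1],r.x,(r.fun*3).round(1))
for k,I in [tuple(r.x),(1.1,1.0),(1.0,1.3)]:
  print(k,I,(sim(k,I*.01,K,[d[0] for d in D],22)[:,0]-[d[1] for d in D]).round(1))
  for plan in ([16,12,8,4,0],[15,10,5,0,0],[18,16,14,12,10,8,6,4,2,0],[18,17,16,14,12,10,8,6,4,2],):
    K2=hist(S+[(1,c5),(0,c5),(1,plan),(0,[0]*20)]);print(plan,sim(k,I*.01,K2,[17.95,18.05,20.5],22).round(2).tolist())
E
```

```text
(15.380000000000003, 1559.6) [1.1975836 0.6      ] [-3.8 -1.9 -0.8 -1.7  1.2  1.2 -0.9 -1.2 -1.4  3.1]
1.197583604483243 0.6000000000000001 [-3.8 -1.9 -0.8 -1.7  1.2  1.2 -0.9 -1.2 -1.4  3.1]
[16, 12, 8, 4, 0] [[931.06, 0.0], [931.06, 0.0], [931.06, 0.0]]
[15, 10, 5, 0, 0] [[926.08, 0.0], [926.08, 0.0], [926.08, 0.0]]
[18, 16, 14, 12, 10, 8, 6, 4, 2, 0] [[954.48, 0.0], [954.48, 0.0], [954.48, 0.0]]
[18, 17, 16, 14, 12, 10, 8, 6, 4, 2] [[963.89, 0.01], [963.89, 0.0], [963.89, 0.0]]
1.1 1.0 [-4.8 -7.5 -5.6 -5.   0.6  5.8  9.1 14.7 20.5 30.5]
[16, 12, 8, 4, 0] [[974.25, 0.0], [974.25, 0.0], [974.25, 0.0]]
[15, 10, 5, 0, 0] [[968.58, 0.0], [968.58, 0.0], [968.58, 0.0]]
[18, 16, 14, 12, 10, 8, 6, 4, 2, 0] [[1000.87, 0.2], [1001.53, 0.05], [1001.57, 0.0]]
[18, 17, 16, 14, 12, 10, 8, 6, 4, 2] [[1008.81, 0.41], [1010.65, 0.24], [1011.63, 0.0]]
1.0 1.3 [-5.  -9.6 -6.5 -4.1  5.  15.5 24.4 36.  48.1 63.8]
[16, 12, 8, 4, 0] [[1022.34, 0.0], [1022.34, 0.0], [1022.34, 0.0]]
[15, 10, 5, 0, 0] [[1016.2, 0.0], [1016.2, 0.0], [1016.2, 0.0]]
[18, 16, 14, 12, 10, 8, 6, 4, 2, 0] [[1047.44, 0.47], [1049.71, 0.33], [1052.3, 0.0]]
[18, 17, 16, 14, 12, 10, 8, 6, 4, 2] [[1054.21, 0.66], [1057.54, 0.51], [1063.01, 0.0]]
```

```bash
python3 - <<'E'
from run2 import *
S=segs;K=hist(S);r=fit(D,K);print(K[-1],r.x)
for k,I in [tuple(r.x),(1.17,.8)]:
  for plan in ([16,12,8,4,0],[18,16,14,12,10,8,6,4,2,0],[19,19,18,17,16,14,11,8,4,0]):
    K2=hist(S+[(1,c5),(0,c5),(1,plan),(0,[0]*20)]);print(k,I,plan,sim(k,I*.01,K2,[17.975,18.6,19.3,21.5],22).round(2).tolist())
E
python3 gen.py 1230 0 0 0 18 16 14 12 10 8 6 4 2 0
```

```text
(16.680000000000003, 1754.6) [1.19265903 0.60960137]
1.1926590307649858 0.6096013743210602 [16, 12, 8, 4, 0] [[1012.45, 1.63], [1047.72, 0.26], [1048.35, 0.0], [1048.35, 0.0]]
1.1926590307649858 0.6096013743210602 [18, 16, 14, 12, 10, 8, 6, 4, 2, 0] [[1012.45, 1.63], [1056.95, 0.94], [1071.95, 0.0], [1071.95, 0.0]]
1.1926590307649858 0.6096013743210602 [19, 19, 18, 17, 16, 14, 11, 8, 4, 0] [[1012.45, 1.63], [1062.95, 1.37], [1096.89, 0.02], [1096.9, 0.0]]
1.17 0.8 [16, 12, 8, 4, 0] [[1014.95, 1.64], [1054.42, 0.47], [1057.02, 0.0], [1057.02, 0.0]]
1.17 0.8 [18, 16, 14, 12, 10, 8, 6, 4, 2, 0] [[1014.95, 1.64], [1062.05, 1.04], [1082.18, 0.0], [1082.18, 0.0]]
1.17 0.8 [19, 19, 18, 17, 16, 14, 11, 8, 4, 0] [[1014.95, 1.64], [1067.0, 1.41], [1105.67, 0.25], [1106.46, 0.0]]
from 1230.0 [[-32.0, -12.3, -0.4], [-62.4, -14.4, -0.8], [-88.6, -9.3, -1.1], [-109.5, -0.0, -1.3], [-125.1, 10.9, -1.5]]
from 1300.0 [[-11.0, 10.6, -0.1], [-18.2, 19.5, -0.2], [-22.5, 25.9, -0.3], [-24.4, 29.1, -0.3], [-24.4, 29.1, -0.3]]
end 1320.0
```

Request:
apply_moves:
  motion:
    - {"jaw":-1,"xyz":[30.3,21.4,0.4],"twist":0}
    - {"jaw":-1,"xyz":[66.0,31.5,0.8],"twist":0}
    - {"jaw":-1,"xyz":[103.0,29.0,1.3],"twist":0}
    - {"jaw":-1,"xyz":[137.1,14.4,1.7],"twist":0}
    - {"jaw":-1,"xyz":[164.3,-10.8,2.0],"twist":0}

```text
time: 17.35
ee_pos: [0.6271, 0.0391, 0.1126]
tcp_rot: [179.9, -0.7, 90.1]
wrist_force: [-7.1, -7.8, 11.2]
opening: 0.0288
grasp_force: 46.6
```

Request:
apply_moves:
  motion:
    - {"jaw":-1,"xyz":[17.3,-32.8,0.2],"twist":0}
    - {"jaw":-1,"xyz":[22.6,-69.5,0.3],"twist":0}
    - {"jaw":-1,"xyz":[15.4,-105.9,0.2],"twist":0}
    - {"jaw":-1,"xyz":[-3.6,-137.8,0],"twist":0}
    - {"jaw":-1,"xyz":[-32.1,-161.5,-0.4],"twist":0}

```text
time: 17.98
ee_pos: [0.4646, 0.0055, 0.1127]
tcp_rot: [179.9, -0.7, 90.1]
wrist_force: [13.3, -7.8, -2.7]
opening: 0.029
grasp_force: 45.3
```

```bash
python3 look.py scene
```

```text
scene t 17.975 knob 149.0 0.1107 z 0.1127 bar [(296.0, 8.5)]
```

The deck speed averages 1.54–1.57 rad/s. The 0.05 s camera pauses may make it dip, though, so I'll add an unbroken 7 s stretch with no looks to be safe.

```bash
python3 gen.py 1230 0 0 0 $(yes 19 | head -55)
python3 - <<'E'
from run2 import *
K=hist(segs+[(1,c5),(0,c5),(1,[19]*55)]);T=np.arange(11,25,.01)
s=sim(1.193,.0061,K,T,22);
for a in (11,18,18.7): 
  m=(T>a)&(T<a+6.3);print(a,s[m,1].min(),s[m,1].max())
E
```

```text
from 1230.0 [[-33.9, -12.7, -0.4], [-70.0, -13.6, -0.9], [-104.5, -2.7, -1.3], [-133.5, 18.8, -1.6], [-154.0, 48.6, -1.9]]
from 1325.0 [[-9.7, 34.8, -0.1], [-7.5, 70.9, -0.1], [6.4, 104.3, 0.1], [30.3, 131.4, 0.4], [61.8, 149.2, 0.8]]
from 1420.0 [[35.5, 6.6, 0.4], [71.3, 1.2, 0.9], [103.3, -15.4, 1.3], [128.2, -41.7, 1.6], [143.2, -74.6, 1.7]]
from 1515.0 [[3.5, -36.0, 0.0], [-5.0, -71.1, -0.1], [-24.4, -101.6, -0.3], [-52.7, -124.1, -0.6], [-86.8, -136.2, -1.1]]
from 1610.0 [[-36.1, -0.3, -0.4], [-70.4, 11.2, -0.9], [-99.1, 33.2, -1.2], [-119.0, 63.3, -1.5], [-128.1, 98.3, -1.6]]
from 1705.0 [[2.8, 36.0, 0.0], [17.2, 69.2, 0.2], [41.7, 95.8, 0.5], [73.4, 113.1, 0.9], [109.1, 119.0, 1.3]]
from 1800.0 [[35.6, -6.0, 0.4], [67.4, -23.2, 0.8], [91.8, -49.9, 1.1], [106.2, -83.0, 1.3], [109.1, -119.0, 1.3]]
from 1895.0 [[-9.1, -35.0, -0.1], [-29.0, -65.1, -0.4], [-57.7, -87.1, -0.7], [-92.0, -98.6, -1.1], [-128.1, -98.3, -1.6]]
from 1990.0 [[-34.1, 12.1, -0.4], [-62.4, 34.6, -0.8], [-81.8, 65.1, -1.0], [-90.2, 100.2, -1.1], [-86.8, 136.2, -1.1]]
from 2085.0 [[15.0, 32.9, 0.2], [39.9, 59.1, 0.5], [71.9, 75.8, 0.9], [107.7, 81.1, 1.3], [143.2, 74.6, 1.7]]
from 2180.0 [[31.5, -17.8, 0.4], [55.4, -44.9, 0.7], [69.2, -78.3, 0.8], [71.4, -114.3, 0.9], [61.8, -149.2, 0.8]]
end 2275.0
11 1.256004861292267 1.626504084821016
18 1.312489641460137 1.5733654494037554
18.7 1.530978684488352 1.5733654610109127
```

Confirmed: the model predicts dips below the band at each pause. Cranking without pauses now.

Request:
apply_moves:
  motion:
    - {"jaw":-1,"xyz":[-33.9,-12.7,-0.4],"twist":0}
    - {"jaw":-1,"xyz":[-70.0,-13.6,-0.9],"twist":0}
    - {"jaw":-1,"xyz":[-104.5,-2.7,-1.3],"twist":0}
    - {"jaw":-1,"xyz":[-133.5,18.8,-1.6],"twist":0}
    - {"jaw":-1,"xyz":[-154.0,48.6,-1.9],"twist":0}

```text
time: 18.65
ee_pos: [0.5148, -0.1496, 0.1126]
tcp_rot: [179.9, -0.7, 90.0]
wrist_force: [6.9, 15.3, 5.5]
opening: 0.029
grasp_force: 46.0
```

Request:
apply_moves:
  motion:
    - {"jaw":-1,"xyz":[-9.7,34.8,-0.1],"twist":0}
    - {"jaw":-1,"xyz":[-7.5,70.9,-0.1],"twist":0}
    - {"jaw":-1,"xyz":[6.4,104.3,0.1],"twist":0}
    - {"jaw":-1,"xyz":[30.3,131.4,0.4],"twist":0}
    - {"jaw":-1,"xyz":[61.8,149.2,0.8],"twist":0}

```text
time: 19.27
ee_pos: [0.6646, -0.0861, 0.1126]
tcp_rot: [180.0, -0.7, 90.0]
wrist_force: [-10.6, 3.1, 9.9]
opening: 0.0288
grasp_force: 46.6
```

Request:
apply_moves:
  motion:
    - {"jaw":-1,"xyz":[35.5,6.6,0.4],"twist":0}
    - {"jaw":-1,"xyz":[71.3,1.2,0.9],"twist":0}
    - {"jaw":-1,"xyz":[103.3,-15.4,1.3],"twist":0}
    - {"jaw":-1,"xyz":[128.2,-41.7,1.6],"twist":0}
    - {"jaw":-1,"xyz":[143.2,-74.6,1.7],"twist":0}

```text
time: 19.9
ee_pos: [0.5883, 0.0578, 0.1126]
tcp_rot: [179.9, -0.7, 90.1]
wrist_force: [-3.7, -10.5, 10.7]
opening: 0.0287
grasp_force: 46.6
```

Request:
apply_moves:
  motion:
    - {"jaw":-1,"xyz":[3.5,-36.0,0],"twist":0}
    - {"jaw":-1,"xyz":[-5.0,-71.1,-0.1],"twist":0}
    - {"jaw":-1,"xyz":[-24.4,-101.6,-0.3],"twist":0}
    - {"jaw":-1,"xyz":[-52.7,-124.1,-0.6],"twist":0}
    - {"jaw":-1,"xyz":[-86.8,-136.2,-1.1],"twist":0}

```text
time: 20.52
ee_pos: [0.4518, -0.0307, 0.1128]
tcp_rot: [179.9, -0.7, 90.1]
wrist_force: [16.1, -3.7, -8.3]
opening: 0.0288
grasp_force: 44.8
```

Request:
apply_moves:
  motion:
    - {"jaw":-1,"xyz":[-36.1,-0.3,-0.4],"twist":0}
    - {"jaw":-1,"xyz":[-70.4,11.2,-0.9],"twist":0}
    - {"jaw":-1,"xyz":[-99.1,33.2,-1.2],"twist":0}
    - {"jaw":-1,"xyz":[-119.0,63.3,-1.5],"twist":0}
    - {"jaw":-1,"xyz":[-128.1,98.3,-1.6],"twist":0}

```text
time: 21.15
ee_pos: [0.5519, -0.1592, 0.1126]
tcp_rot: [180.0, -0.7, 90.0]
wrist_force: [1.3, 14.5, 9.2]
opening: 0.0286
grasp_force: 46.3
```

Request:
apply_moves:
  motion:
    - {"jaw":-1,"xyz":[2.8,36.0,0],"twist":0}
    - {"jaw":-1,"xyz":[17.2,69.2,0.2],"twist":0}
    - {"jaw":-1,"xyz":[41.7,95.8,0.5],"twist":0}
    - {"jaw":-1,"xyz":[73.4,113.1,0.9],"twist":0}
    - {"jaw":-1,"xyz":[109.1,119.0,1.3],"twist":0}

```text
time: 21.78
ee_pos: [0.671, -0.0484, 0.1126]
tcp_rot: [179.9, -0.7, 90.0]
wrist_force: [-9.6, -0.4, 9.2]
opening: 0.0288
grasp_force: 46.4
```

Request:
apply_moves:
  motion:
    - {"jaw":-1,"xyz":[35.6,-6.0,0.4],"twist":0}
    - {"jaw":-1,"xyz":[67.4,-23.2,0.8],"twist":0}
    - {"jaw":-1,"xyz":[91.8,-49.9,1.1],"twist":0}
    - {"jaw":-1,"xyz":[106.2,-83.0,1.3],"twist":0}
    - {"jaw":-1,"xyz":[109.1,-119.0,1.3],"twist":0}

```text
time: 22.4
ee_pos: [0.5501, 0.0609, 0.1126]
tcp_rot: [179.9, -0.7, 90.1]
wrist_force: [1.4, -13.2, 8.5]
opening: 0.0287
grasp_force: 46.2
```

Request:
apply_moves:
  motion:
    - {"jaw":-1,"xyz":[-9.1,-35.0,-0.1],"twist":0}
    - {"jaw":-1,"xyz":[-29.0,-65.1,-0.4],"twist":0}
    - {"jaw":-1,"xyz":[-57.7,-87.1,-0.7],"twist":0}
    - {"jaw":-1,"xyz":[-92.0,-98.6,-1.1],"twist":0}
    - {"jaw":-1,"xyz":[-128.1,-98.3,-1.6],"twist":0}

```text
time: 23.02
ee_pos: [0.4521, -0.069, 0.1128]
tcp_rot: [179.9, -0.7, 90.1]
wrist_force: [16.9, 2.5, -8.8]
opening: 0.0289
grasp_force: 44.7
```

Request:
apply_moves:
  motion:
    - {"jaw":-1,"xyz":[-34.1,12.1,-0.4],"twist":0}
    - {"jaw":-1,"xyz":[-62.4,34.6,-0.8],"twist":0}
    - {"jaw":-1,"xyz":[-81.8,65.1,-1.0],"twist":0}
    - {"jaw":-1,"xyz":[-90.2,100.2,-1.1],"twist":0}
    - {"jaw":-1,"xyz":[-86.8,136.2,-1.1],"twist":0}

```text
time: 23.65
ee_pos: [0.5899, -0.1556, 0.1126]
tcp_rot: [180.0, -0.7, 90.0]
wrist_force: [-3.9, 12.3, 10.3]
opening: 0.0286
grasp_force: 46.5
```

Request:
apply_moves:
  motion:
    - {"jaw":-1,"xyz":[15.0,32.9,0.2],"twist":0}
    - {"jaw":-1,"xyz":[39.9,59.1,0.5],"twist":0}
    - {"jaw":-1,"xyz":[71.9,75.8,0.9],"twist":0}
    - {"jaw":-1,"xyz":[107.7,81.1,1.3],"twist":0}
    - {"jaw":-1,"xyz":[143.2,74.6,1.7],"twist":0}

```text
time: 24.28
ee_pos: [0.6641, -0.0106, 0.1127]
tcp_rot: [179.9, -0.7, 90.0]
wrist_force: [-9.5, -3.8, 8.6]
opening: 0.0287
grasp_force: 46.4
```

Request:
apply_moves:
  motion:
    - {"jaw":-1,"xyz":[31.5,-17.8,0.4],"twist":0}
    - {"jaw":-1,"xyz":[55.4,-44.9,0.7],"twist":0}
    - {"jaw":-1,"xyz":[69.2,-78.3,0.8],"twist":0}
    - {"jaw":-1,"xyz":[71.4,-114.3,0.9],"twist":0}
    - {"jaw":-1,"xyz":[61.8,-149.2,0.8],"twist":0}

```text
time: 24.9
ee_pos: [0.5132, 0.0507, 0.1126]
tcp_rot: [180.0, -0.7, 90.1]
wrist_force: [5.8, -13.2, 6.0]
opening: 0.0288
grasp_force: 46.1
```

```bash
python3 look.py scene top
```

```text
scene t 24.9 knob 114.4 0.1122 z 0.1126 bar [(199.0, 8.5)]
top t 24.95 knob 116.4 0.1116 z 0.1127 bar [(194.25, 2.0), (357.5, 1.5)]
```

```bash
cat > run3.py <<'E'
from run2 import *
segs+=[(1,c5),(0,c5),(1,[19]*55)]
D+=[(17.975,1016),(24.9,1639)]
E
python3 - <<'E'
from run3 import *
K=hist(segs);r=fit(D,K);print(K[-1],r.x,(r.fun*3).round(1))
k,I=r.x
for n in (3,5,6,7,8,9,10):
    plan=[19]*n+[16,13,10,7,4,1];plan+=[0]*(-len(plan)%5)
    s=sim(k,I*.01,hist(segs+[(2,plan),(0,[0]*30)]),[24.9,25.0,29],22);print(n,s.round(2).tolist())
E
```

```text
(24.905000000000005, 2994.6) [1.18156515 0.6730121 ] [-4.  -3.2 -1.9 -2.5  0.8  1.7  0.5  1.1  1.9  0.4 -0.6 -1.4]
3 [[1637.6, 1.58], [1645.32, 1.1], [1711.33, 0.0]]
5 [[1637.6, 1.58], [1645.32, 1.1], [1733.69, 0.0]]
6 [[1637.6, 1.58], [1645.32, 1.1], [1744.93, 0.0]]
7 [[1637.6, 1.58], [1645.32, 1.1], [1756.19, 0.0]]
8 [[1637.6, 1.58], [1645.32, 1.1], [1767.47, 0.0]]
9 [[1637.6, 1.58], [1645.32, 1.1], [1778.77, 0.0]]
10 [[1637.6, 1.58], [1645.32, 1.1], [1790.08, 0.0]]
```

```bash
python3 gen.py 2275 0 0 0 $(yes 19 | head -11) 17 16 13 10 7 4 1 0 0
python3 - <<'E'
from run3 import *
print(sim(1.18,.00673,hist(segs+[(2,[19]*11+[17,16,13,10,7,4,1,0,0]),(0,[0]*30)]),[24.9,27,27.5,29],22))
E
```

```text
from 2275.0 [[-20.5, -29.8, -0.2], [-49.5, -51.3, -0.6], [-84.0, -62.2, -1.0], [-120.1, -61.2, -1.5], [-154.0, -48.6, -1.9]]
from 2370.0 [[-27.9, 23.0, -0.3], [-46.8, 53.8, -0.6], [-54.6, 89.1, -0.7], [-50.5, 125.0, -0.6], [-34.9, 157.6, -0.4]]
from 2465.0 [[25.3, 25.8, 0.3], [54.0, 40.7, 0.7], [84.0, 46.5, 1.0], [108.7, 45.0, 1.3], [127.1, 40.1, 1.6]]
from 2540.0 [[12.3, -5.3, 0.1], [18.9, -9.0, 0.2], [20.6, -10.0, 0.3], [20.6, -10.0, 0.3], [20.6, -10.0, 0.3]]
end 2552.0
[[1.63904204e+03 1.58427112e+00]
 [1.80533955e+03 7.96690315e-01]
 [1.81270033e+03 0.00000000e+00]
 [1.81270033e+03 0.00000000e+00]]
```

Request:
apply_moves:
  motion:
    - {"jaw":-1,"xyz":[-20.5,-29.8,-0.2],"twist":0}
    - {"jaw":-1,"xyz":[-49.5,-51.3,-0.6],"twist":0}
    - {"jaw":-1,"xyz":[-84.0,-62.2,-1.0],"twist":0}
    - {"jaw":-1,"xyz":[-120.1,-61.2,-1.5],"twist":0}
    - {"jaw":-1,"xyz":[-154.0,-48.6,-1.9],"twist":0}

```text
time: 25.62
ee_pos: [0.4655, -0.1051, 0.1128]
tcp_rot: [180.0, -0.7, 90.0]
wrist_force: [15.0, 9.2, -4.7]
opening: 0.029
grasp_force: 45.1
```

Request:
apply_moves:
  motion:
    - {"jaw":-1,"xyz":[-27.9,23.0,-0.3],"twist":0}
    - {"jaw":-1,"xyz":[-46.8,53.8,-0.6],"twist":0}
    - {"jaw":-1,"xyz":[-54.6,89.1,-0.7],"twist":0}
    - {"jaw":-1,"xyz":[-50.5,125.0,-0.6],"twist":0}
    - {"jaw":-1,"xyz":[-34.9,157.6,-0.4],"twist":0}

```text
time: 26.25
ee_pos: [0.6246, -0.1391, 0.1126]
tcp_rot: [180.0, -0.7, 90.0]
wrist_force: [-7.0, 9.4, 10.8]
opening: 0.0289
grasp_force: 46.8
```

Request:
apply_moves:
  motion:
    - {"jaw":-1,"xyz":[25.3,25.8,0.3],"twist":0}
    - {"jaw":-1,"xyz":[54.0,40.7,0.7],"twist":0}
    - {"jaw":-1,"xyz":[84.0,46.5,1.0],"twist":0}
    - {"jaw":-1,"xyz":[108.7,45.0,1.3],"twist":0}
    - {"jaw":-1,"xyz":[127.1,40.1,1.6],"twist":0}

```text
time: 26.88
ee_pos: [0.6637, -0.0104, 0.1127]
tcp_rot: [179.9, -0.7, 90.1]
wrist_force: [-0.4, -0.5, 5.8]
opening: 0.0289
grasp_force: 46.3
```

Request:
apply_moves:
  motion:
    - {"jaw":-1,"xyz":[12.3,-5.3,0.1],"twist":0}
    - {"jaw":-1,"xyz":[18.9,-9.0,0.2],"twist":0}
    - {"jaw":-1,"xyz":[20.6,-10.0,0.3],"twist":0}
    - {"jaw":-1,"xyz":[20.6,-10.0,0.3],"twist":0}
    - {"jaw":-1,"xyz":[20.6,-10.0,0.3],"twist":0}

```text
time: 27.5
ee_pos: [0.6539, 0.0091, 0.1127]
tcp_rot: [179.9, -0.7, 90.0]
wrist_force: [5.6, 4.3, 4.1]
opening: 0.0289
grasp_force: 46.1
```

Request:
apply_moves:
  motion:
    - {"jaw":-1,"xyz":[0,0,0],"twist":0}
    - {"jaw":-1,"xyz":[0,0,0],"twist":0}
    - {"jaw":-1,"xyz":[0,0,0],"twist":0}
    - {"jaw":-1,"xyz":[0,0,0],"twist":0}
    - {"jaw":-1,"xyz":[0,0,0],"twist":0}

```text
time: 28.12
ee_pos: [0.6539, 0.009, 0.1127]
tcp_rot: [179.9, -0.7, 90.0]
wrist_force: [6.7, 2.7, 3.8]
opening: 0.029
grasp_force: 46.1
```

```bash
python3 look.py top scene
python3 - <<'E'
import numpy as np,cv2
p=np.load('last_scene.npz')['p'];q=np.load('last_top.npz')['p']
cv2.imwrite('pics/c.png',np.hstack([cv2.resize(p[180:280,150:290,::-1],(420,300)),cv2.resize(q[140:270,240:390,::-1],(346,300))]))
E
```

```text
top t 28.125 knob 32.6 0.1121 z 0.1127 bar []
scene t 28.175 knob 32.7 0.1121 z 0.1127 bar [(20.25, 16.0), (116.0, 9.5), (136.0, 3.5)]
```

View pics/c.png

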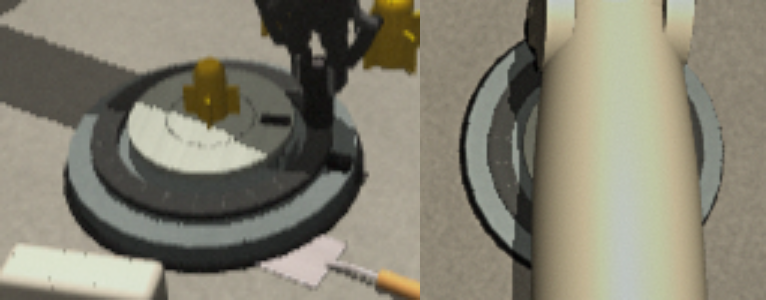

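The left (scene) panel shows the bar at (275,119), in the gripper's shadow. It's close to where it was at the start, about 10° past the pointer. The top view is blocked by the arm. I'll measure it more precisely with stricter thresholds.

Run:
```python
from look import *
f=dict(np.load('last_scene.npz'))
for t in (30,35,40,45,50,60): print(t,runs(f,.058,.077,.068,t))
s=dict(np.load('s1.npz'));print([runs(s,.058,.077,.068,t)[:1] for t in (30,40,50,60)])
w=px(f,150+275/3,180+119/3,.07)[:2]-C;print(np.degrees(np.arctan2(w[1],w[0])),np.hypot(*w))
cv2.imwrite('pics/d.png',np.hstack([cv2.resize(x['p'][200:250,210:275,::-1],(390,300)) for x in (s,f)]))
```

```text
30 [(20.5, 6.5)]
35 [(20.25, 8.0)]
40 [(20.25, 9.0)]
45 [(20.25, 10.0)]
50 [(20.25, 11.0)]
60 [(20.25, 13.0)]
[[(21.0, 4.5)], [(21.5, 5.5)], [(21.5, 6.5)], [(21.75, 7.0)]]
18.47547467042694 0.06872150665727067
```

View pics/d.png

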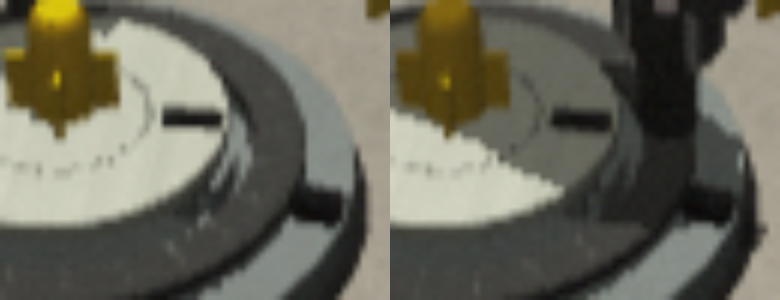

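The bar is at about 20.3° and the pointer at 12°, so it's some 8° past, which is marginal. A short reverse pulse of the ring should centre it.

```bash
python3 - <<'E'
from fit import *
for plan in ([-8,-14,-8],[-8,-16,-8],[-8,-16,-12,-4],[-8,-16,-16,-8],[-6,-12,-14,-8],[-7,-14,-14,-7]):
    t,a=0,0;K=[(0,0)]
    for s in plan+[0]*10: t+=.125;a+=s;K.append((t,a))
    print(plan,[sim(k,I,K,[1.5],0).round(2).tolist() for k,I in ((1.18,.0067),(1.19,.0061),(1.1,.01))])
E
python3 gen.py 32 0 0 0 -8 -16 -16 -8 0
```

```text
[-8, -14, -8] [[[-3.9, 0.0]], [[-4.05, 0.0]], [[-3.51, 0.0]]]
[-8, -16, -8] [[[-4.85, 0.0]], [[-5.05, 0.0]], [[-4.3, 0.0]]]
[-8, -16, -12, -4] [[[-7.29, 0.0]], [[-7.55, 0.0]], [[-6.54, 0.0]]]
[-8, -16, -16, -8] [[[-10.7, 0.0]], [[-11.07, 0.0]], [[-9.57, 0.0]]]
[-6, -12, -14, -8] [[[-6.29, 0.0]], [[-6.54, 0.0]], [[-5.51, 0.0]]]
[-7, -14, -14, -7] [[[-7.33, 0.0]], [[-7.58, 0.0]], [[-6.64, 0.0]]]
from 32.0 [[-13.5, 7.2, -0.2], [-42.8, 15.6, -0.5], [-73.3, 15.6, -0.9], [-88.2, 12.4, -1.1], [-88.2, 12.4, -1.1]]
end -16.0
```

```bash
python3 gen.py 32 0 0 0 -8 -16 -13 -5 0
```

```text
from 32.0 [[-13.5, 7.2, -0.2], [-42.8, 15.6, -0.5], [-67.6, 16.2, -0.8], [-77.0, 15.0, -0.9], [-77.0, 15.0, -0.9]]
end -10.0
```

Request:
apply_moves:
  motion:
    - {"jaw":-1,"xyz":[-13.5,7.2,-0.2],"twist":0}
    - {"jaw":-1,"xyz":[-42.8,15.6,-0.5],"twist":0}
    - {"jaw":-1,"xyz":[-67.6,16.2,-0.8],"twist":0}
    - {"jaw":-1,"xyz":[-77.0,15.0,-0.9],"twist":0}
    - {"jaw":-1,"xyz":[-77.0,15.0,-0.9],"twist":0}

```text
time: 28.85
ee_pos: [0.6686, -0.0699, 0.1128]
tcp_rot: [179.9, -0.6, 89.9]
wrist_force: [4.4, -0.8, 4.8]
opening: 0.0288
grasp_force: 46.2
```

Request:
apply_moves:
  motion:
    - {"jaw":-1,"xyz":[0,0,0],"twist":0}
    - {"jaw":-1,"xyz":[0,0,0],"twist":0}
    - {"jaw":-1,"xyz":[0,0,0],"twist":0}
    - {"jaw":-1,"xyz":[0,0,0],"twist":0}
    - {"jaw":-1,"xyz":[0,0,0],"twist":0}

```text
time: 29.48
ee_pos: [0.6687, -0.0687, 0.1127]
tcp_rot: [179.9, -0.6, 90.0]
wrist_force: [5.9, -1.0, 5.6]
opening: 0.0287
grasp_force: 46.2
```

```bash
python3 look.py scene
python3 - <<'E'
from look import *
f=dict(np.load('last_scene.npz'))
print([runs(f,.058,.077,.068,t) for t in (35,50)])
cv2.imwrite('pics/e.png',cv2.resize(f['p'][190:260,190:290,::-1],(700,490)))
E
```

```text
scene t 29.475 knob -9.0 0.1106 z 0.1127 bar [(47.5, 95.5), (114.75, 6.0), (133.5, 3.5)]
[[(8.0, 9.5), (29.5, 25.5), (68.315, 50.0)], [(48.0, 92.5)]]
```

View pics/e.png

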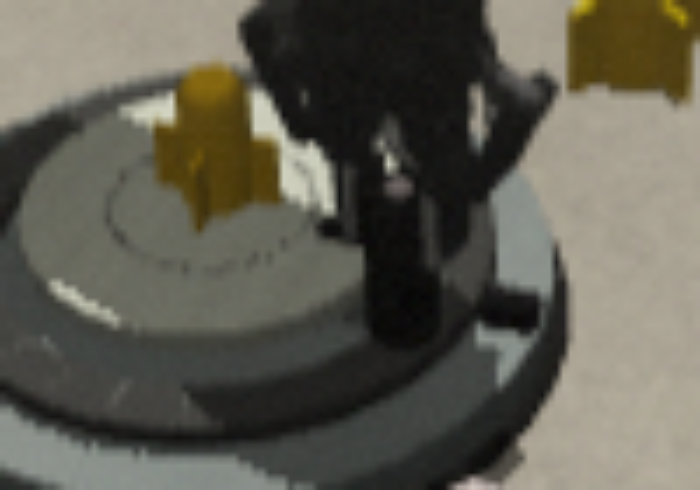

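The bar's inner end is visible at (330,228), just left of the knob, roughly on the line to the pointer at (512,308). I'll let go, lift, and check with a clear view.

Request:
apply_moves:
  motion:
    - {"jaw":-0.1,"xyz":[0,0,0],"twist":0}
    - {"jaw":-0.1,"xyz":[0,0,0],"twist":0}
    - {"jaw":-0.1,"xyz":[0,0,0],"twist":0}
    - {"jaw":-0.1,"xyz":[0,0,0],"twist":0}
    - {"jaw":-0.1,"xyz":[0,0,-5],"twist":0}

```text
time: 30.15
ee_pos: [0.6678, -0.0681, 0.1167]
tcp_rot: [-179.9, -0.7, 90.0]
wrist_force: [-0.3, 0.6, -0.0]
opening: 0.0387
grasp_force: 0.0
```

Request:
apply_moves:
  motion:
    - {"jaw":-0.1,"xyz":[0,0,-25],"twist":0}
    - {"jaw":-0.1,"xyz":[0,0,-55],"twist":0}
    - {"jaw":-0.1,"xyz":[0,0,-90],"twist":0}
    - {"jaw":-0.1,"xyz":[0,0,-120],"twist":0}
    - {"jaw":-0.1,"xyz":[0,0,-140],"twist":0}

```text
time: 30.78
ee_pos: [0.6683, -0.0698, 0.2593]
tcp_rot: [179.9, -0.7, 90.1]
wrist_force: [0.8, 0.6, -0.1]
opening: 0.0386
grasp_force: 0.0
```

Request:
apply_moves:
  motion:
    - {"jaw":-0.1,"xyz":[40,-40,0],"twist":0}
    - {"jaw":-0.1,"xyz":[80,-80,0],"twist":0}
    - {"jaw":-0.1,"xyz":[120,-120,0],"twist":0}
    - {"jaw":-0.1,"xyz":[160,-160,0],"twist":0}
    - {"jaw":-0.1,"xyz":[200,-200,0],"twist":0}

```text
time: 31.4
ee_pos: [0.4665, 0.131, 0.26]
tcp_rot: [180.0, -0.7, 90.0]
wrist_force: [0.1, 0.7, 0.5]
opening: 0.0381
grasp_force: 0.0
```

Request:
apply_moves:
  motion:
    - {"jaw":-0.1,"xyz":[40,-20,0],"twist":0}
    - {"jaw":-0.1,"xyz":[80,-40,0],"twist":0}
    - {"jaw":-0.1,"xyz":[80,-40,0],"twist":0}

```text
time: 31.78
ee_pos: [0.4267, 0.212, 0.2612]
tcp_rot: [180.0, -0.7, 90.3]
wrist_force: [0.4, -0.6, 0.1]
opening: 0.0384
grasp_force: 0.0
```

```bash
python3 look.py scene top
python3 - <<'E'
from look import *
for n in ('top','scene'):
    f=dict(np.load(f'last_{n}.npz'));print(n,runs(f,.126,.143,.042),[runs(f,.058,.077,.068,t) for t in (40,60)])
f=dict(np.load('last_top.npz'));cv2.imwrite('pics/f.png',cv2.resize(f['p'][130:280,230:400,::-1],(680,600)))
E
```

```text
scene t 31.775 knob 116.7 0.2951 z 0.2612 bar [(7.0, 10.5), (25.0, 4.5)]
top t 31.825 knob 116.7 0.2938 z 0.261 bar [(7.25, 7.0)]
top [(12.0, 6.5), (339.5, 3.5), (349.25, 4.0)] [[(6.5, 2.5)], [(7.0, 6.5)]]
scene [(9.75, 11.0)] [[(6.75, 7.0)], [(6.75, 9.0)]]
```

View pics/f.png

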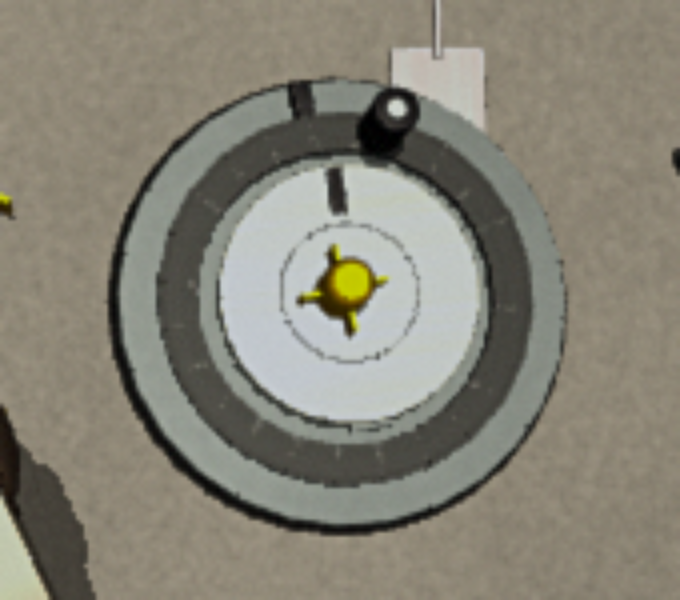

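The top view shows the bar at 7° and the pointer at 12°. That is about 6 mm off at the nib, inside the 12 mm limit, and the scene camera agrees at 6.75°. The fin can stands upright near the deck's centre, and the knob is free at (398,108). I'll confirm nothing is moving and hand in.

Request:
apply_moves:
  motion:
    - {"jaw":-0.1,"xyz":[0,0,0],"twist":0}
    - {"jaw":-0.1,"xyz":[0,0,0],"twist":0}
    - {"jaw":-0.1,"xyz":[0,0,0],"twist":0}
    - {"jaw":-0.1,"xyz":[0,0,0],"twist":0}
    - {"jaw":-0.1,"xyz":[0,0,0],"twist":0}

```text
time: 32.5
ee_pos: [0.428, 0.2099, 0.2604]
tcp_rot: [-180.0, -0.7, 90.0]
wrist_force: [-0.2, -0.7, -0.3]
opening: 0.0381
grasp_force: 0.0
```

```bash
cp last_top.npz prev.npz; python3 look.py top
python3 - <<'E'
import numpy as np
a,b=np.load('prev.npz')['p'].astype(int),np.load('last_top.npz')['p'].astype(int)
m=abs(a-b)[130:280,240:400].sum(-1)>120;print('changed px',m.sum())
if m.sum()<25:
    from workcell import bot;print(bot.job_done())
E
```

```text
top t 32.5 knob 116.7 0.2926 z 0.2604 bar [(7.25, 7.0)]
changed px 42
```

Run:
```python
from h import *
a,b=np.load('prev.npz'),np.load('last_top.npz')
m=abs(a['p'].astype(int)-b['p'])[130:280,240:400].sum(-1)>120;v,u=np.nonzero(m);print(sorted(zip((u+240).tolist(),(v+130).tolist()))[::3])
def kn(f):
    p=f['p'].astype(int)[145:175,315:340];y,x=np.nonzero(p.sum(-1)<110);return x.mean()+315,y.mean()+145,len(x)
print(kn(a),kn(b))
```

```text
[(240, 245), (240, 275), (241, 277), (242, 278), (243, 279), (246, 252), (248, 255), (249, 259), (251, 264), (253, 277), (278, 210), (304, 234), (312, 181), (330, 159)]
(np.float64(326.0817610062893), np.float64(162.50314465408806), 159) (np.float64(325.9622641509434), np.float64(162.29559748427673), 159)
```

The changed pixels are almost all the arm's own shadow, and the knob moved less than 1 mm in 0.7 s. Handing in.

```bash
python3 -c "
from workcell import bot;print(bot.job_done())"
```

```text
the job is handed in; nothing more can be done
None
```

Job handed in, verdict not shown: by camera readings and a fitted model, the deck held about 1.57 rad/s (15 turns a minute) for over 6 s without a break, and it is now parked with the bar about 6 mm from the pointer line. The knob is released, the arm is clear, and the fin can is standing in place.

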